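Load the heat block with blocking bells, hook its cover on and lock it

ROBOT

A 6-joint arm with a two-finger parallel gripper is mounted at the origin on the work surface. World frame = base frame: x ahead of the robot, y to its left, z up, the work surface at z = 0. Lengths are in m, angles in rad, forces in N, time in s.
With the tool pointing down it reaches from about 0.3 to 0.85 m from the base axis. Payload 5.4 kg.
Tool frame: the origin (TCP) lies on the mounting face of the last link; the fingertips stand 173 mm ahead of it and the grasp point (between the pads) lies 155 mm ahead of it (manip.tcp_to_grasp is the z of the grasp point in the tool frame, in m); z points along the fingers, y is the direction in which the jaws open and shut (so a half turn about z gives the same grasp; the last joint's range is limited). The gripper opens to 85 mm and grips with 20 to 120 N. Pads are 22 mm wide; open, the fingers measure 114 mm over their backs; the gripper's body (76 mm by 85 mm) begins 54 mm behind the grasp point. The pads swing forward as they close: fully open they stand 13 mm farther back than shut.
Start: joints at [-1.447, 0.158, 1.597, -0, 1.386, -0.21], TCP at [0.188, -0.543, 0.405] pointing down, gripper open.
Joint ranges: [-2.91, 2.91], [-0.94, 2.29], [0.18, 2.7], [-1.29, 4.43], [0.17, 2.64], [-3, 3]. Speed limits (rad/s): [2.57, 2.57, 3.14, 3.14, 3.14, 3.14].

INTERFACE

Orientations are given as [roll, pitch, yaw] about the fixed x, y, z axes, in that order (R = Rz(yaw) Ry(pitch) Rx(roll)).
In Python, from plant import monitor, vision, order, manip gives the robot as it stands.
- The arm moves only by the tool arm_command, never from a script. Its argument "commands" is a list of rows, each an object with "xyz": the shift along the tool's x, y, z in m, a list of three; "delta_rot": the turn, a rotation vector about the tool's x, y, z in degrees, a list of three. In form: [{"xyz": [dx, dy, dz], "delta_rot": [ax, ay, az]}, ...]. A call has 1 to 5 rows; each row shifts and turns the commanded pose from where the row before left it, along the tool's axes as they then stand; what a row does not reach is not made up. A row lasts 1/12 s, in which the tool goes at most 41.7 mm and 7.16 degrees, less where a joint would pass 70% of its speed; a pose out of reach is approached as far as the arm can. A call with a gripper value outside its range is refused whole. "fingers" is the gripper's target within -1 to 1 (fully open at 1, half-way at 0, shut at -1), set as the call begins (left out, the last holds). The fingers move at their own pace and stop on an object; "grip_force" is the grip in N (left out, the last holds). Time passes only in rows, so rows that do not move let the fingers close. It gives the time, the measured TCP pose, the force and the opening at its end, in the units of the state.
- monitor.observe(): the state, without advancing time (a new reading comes with each control period).
- vision.get_image(name): name is "scene" or "side" or "wrist"; returns a dict with "pixels" (420x560x3 uint8, red, green, blue), "fx", "fy", "cx", "cy" (pixels), "xyz" and "attitude" of the camera in the world; the wrist camera has in their place "tool_from_camera" (4x4, takes a point from camera to tool coordinates, whose origin is the TCP and whose axes are the flange's). Camera axes: x right, y up, looking along -z (the intrinsics and any distortion apply to the point x, -y, -z); pixel columns grow to the right and rows downward; lengths in m; the calibration is good to about 2 mm. A picture is of the moment at which its call begins: read the wrist's pose just before it. There is no depth.
- order.finish_job(): hands the job in, once; it reports no verdict.
Trained networks look in a picture, given as the dict that the camera call returned (one of the last four; its "shot" number tells which), for a name from the list of things; names that differ only in an ending like _2 or _b are one class to them, and where a whole thing is asked for, a point or a joint stands for the part that bears it (a point fixed in the world has none). Each returns a list of dicts, best first, with "confidence" (0 to 1); they miss things now and then, are a little off and sometimes report something else, mostly with a low value. They report only what shows in the picture. A call takes as long as a camera call. They do not tell look-alikes from the thing itself.
- vision.find_in(picture, target): "extent" ([centre column, centre row, width, height] in pixels, round what is visible of it).
- vision.outline_of(picture, target): "region" (420x560 bool, what is visible of it) and "extent" ([centre column, centre row, width, height] in pixels, round what is visible of it).
- vision.spot_point(picture, target): "xy" ([column, row] in pixels: a listed point, or the origin of a listed thing).
The state is a dict: "time": time; "joint_pos": joint angles; "joint_vel": joint speeds; "tau": joint torques, N m; "ee_pos": TCP position; "tcp_rot": TCP orientation; "contact_force": force on the tool from outside, world axes, zero at the start; "moment": the same for the moment, N m; "grip_width": opening from 0.0 (shut) to 1.0 (fully open).
Only numpy, scipy, OpenCV 4.12 (cv2) and the standard library are available. Lean on these libraries where they do the work, as an engineer would, in place of code of your own. Each camera call takes 0.05 s, during which the arm holds its last target. There are 200 camera calls.

TASK

Take the wooden plug out of the heat block's well and stand it upright on the bench, and stand every lens-blocking bell upright in a pocket of the block. Then take the loose cover and, with its far edge still raised, tuck its lip under the ledge on the low front side of the block and swing the far edge down until the cover lies flush. Last, turn the key over the cover and feel back and forth for the hidden position where it drops and locks; leave the ceramic pot and the lens blank where they are.

Things in the scene. Friction and masses are not known exactly. Their poses are not given: they have to be found in the camera images.
- block: Aluminium heat block on black rubber feet, fixed, 182 x 300 mm, about 100 mm high. Origin: on the bench under the centre of its open well; y along the row of four pockets; x from the low front side (ledge, nearest the robot) to the high lock side. The well reaches x -32 to +32, y -130 to +130 mm; its flat floor is 22 mm above the origin.
- pocket1 (a point): Centre of the floor of pocket 1 of the heat block (axes as the block's): one of four pockets in a row in the well, 51 mm along y, 64 mm along x, parted by walls 4 mm thick and 18 mm high. Any bell fits any pocket, one to a pocket; the well's rim is 71 mm above the floor in front and 80 mm at the back.
- pocket2 (a point): Centre of the floor of pocket 2 of the heat block (axes as the block's): one of four pockets in a row in the well, 51 mm along y, 64 mm along x, parted by walls 4 mm thick and 18 mm high. Any bell fits any pocket, one to a pocket; the well's rim is 71 mm above the floor in front and 80 mm at the back.
- pocket3 (a point): Centre of the floor of pocket 3 of the heat block (axes as the block's): one of four pockets in a row in the well, 51 mm along y, 64 mm along x, parted by walls 4 mm thick and 18 mm high. Any bell fits any pocket, one to a pocket; the well's rim is 71 mm above the floor in front and 80 mm at the back.
- pocket4 (a point): Centre of the floor of pocket 4 of the heat block (axes as the block's): one of four pockets in a row in the well, 51 mm along y, 64 mm along x, parted by walls 4 mm thick and 18 mm high. Any bell fits any pocket, one to a pocket; the well's rim is 71 mm above the floor in front and 80 mm at the back.
- deck: Sloping top of the heat block (part of it). Origin 98 mm above the block's; y as the block's; x rises at 8 degrees towards the lock side; z square to the slope. z = 0 is the rim that carries the cover: shut, the cover's origin lies here within 4 mm, axes parallel. Low cheeks (9 mm) at y +-145 mm and two stops (12 mm high, |y| 70 to 110 mm) at x +46 mm frame its place.
- ledge (a point): Middle of the free edge of the ledge, on its underside: 42 mm to -x and 13 mm above the deck's origin in the deck's axes (this point's own axes are the deck's). The ledge is a strip 4 mm thick along the low side, y -105 to +105 mm; the slot under it goes 16 mm deep to -x, its floor is the rim 13 mm below.
- cover_handle (a point): Loose aluminium cover, 0.3 kg, flat on the bench: plate 82 (x) x 276 (y) x 5 mm, with a black upright rib handle across its middle, 10 mm thick (x), 70 mm long (y), from the plate's top to 36 mm above its underside. This point is 24 mm above the middle of its underside (the cover's origin), inside the rib. Axes are the cover's: z out of its top, -x towards the lip.
- cover_lip (a point): Middle of the lower edge of the cover's lip, 53 mm to -x of the cover's origin: a tongue 190 mm wide (y), 4 mm thick, flush with the underside, standing 12 mm out from the plate's long -x edge. Held 8 to 18 degrees steeper than the deck, it goes about 11 mm under the ledge; flat, the cover cannot go in, the two stops are in its way.
- key_grip (a point): Middle of the key's upright steel grip bar, 10 mm thick, 44 mm long (along x), 25 mm high. On the lock axis, which is square to the deck at its x +88, y 0 mm; 40 mm above the deck plane (32 when dropped). z: the lock axis, up. Below it the cam finger, 10 mm wide, 5 mm thick, points to -x, its end 58 mm from the axis, underside 15.5 mm above the deck (7.5 when dropped).
- key (a joint): Turn of the key, rad, anticlockwise seen from above; 0 is with the cam finger pointing straight at the cover (deck -x); range -1.3 to 0.7. It starts at about -1.15, finger aside. Its one hidden lock position lies somewhere from -0.3 to 0.3 and takes some 0.15 rad either way. It turns at about 0.05 N m and stays where left.
- bolt (a joint): How far the key has dropped along its axis, m: 0 up, 0.008 fully dropped and locked. A spring of about 4 N pulls the key down and keeps it down, but it can drop only at the hidden position. Held tight it drops only if the hand goes down with it; let go, it drops by itself.
- bell1_mid (a point): Steel blocking bell, loose, about 0.18 kg, 64 mm high: a foot 42 mm across and 26 mm high that narrows to an upright round stem 15 mm across, from 31 mm up to the top. This point is on its axis half-way up, 32 mm above its underside; z is its axis. May be absent.
- bell2_mid (a point): Steel blocking bell, loose, about 0.18 kg, 64 mm high: a foot 40 mm across and 26 mm high that narrows to an upright round stem 15 mm across, from 31 mm up to the top. This point is on its axis half-way up, 32 mm above its underside; z is its axis. May be absent.
- bell3_mid (a point): Steel blocking bell, loose, about 0.18 kg, 64 mm high: a foot 38 mm across and 26 mm high that narrows to an upright round stem 15 mm across, from 31 mm up to the top. This point is on its axis half-way up, 32 mm above its underside; z is its axis. May be absent.
- bell4_mid (a point): Steel blocking bell, loose, about 0.18 kg, 64 mm high: a foot 36 mm across and 26 mm high that narrows to an upright round stem 15 mm across, from 31 mm up to the top. This point is on its axis half-way up, 32 mm above its underside; z is its axis. May be absent.
- plug_mid (a point): Loose light wooden plug, 50 g, 64 mm high: a foot 36 mm square and 20 mm high with an upright round stem 20 mm across up to the top. It starts upright in a pocket of the heat block. This point is on its axis half-way up, 32 mm above its underside; z is its axis.
- pot: Cream ceramic pot with two ear handles, open, 84 mm across the rim, 50 mm high; origin at the centre of its underside. To be left alone.
- lens: Clear glass lens blank, 64 mm across, 16 mm high, lying on the bench; origin at the centre of its underside. To be left alone.
Things that resemble listed ones, but are neither listed nor needed, are in the scene too. What is shaped like the part that bears bell3_mid but green or purple is not meant.

How it is judged:
On the way, in this order (a step that is already met when the one before it is completed fails the run):
1. every bell present stands upright in a pocket of the heat block and the plug stands on the bench (x of bell1_mid in the frame of block between -0.03 and 0.03 m and y of bell1_mid in the frame of block between -0.12 and 0.12 m and z of bell1_mid in the frame of block between 0.044 and 0.064 m and angle between each of bell1_mid, bell2_mid, bell3_mid, bell4_mid, plug_mid's own z axis and vertical below 0.2 rad and x of bell2_mid in the frame of block between -0.03 and 0.03 m and y of bell2_mid in the frame of block between -0.12 and 0.12 m and z of bell2_mid in the frame of block between 0.044 and 0.064 m and x of bell3_mid in the frame of block between -0.03 and 0.03 m and y of bell3_mid in the frame of block between -0.12 and 0.12 m and z of bell3_mid in the frame of block between 0.044 and 0.064 m and x of bell4_mid in the frame of block between -0.03 and 0.03 m and y of bell4_mid in the frame of block between -0.12 and 0.12 m and z of bell4_mid in the frame of block between 0.044 and 0.064 m and height (world z) of plug_mid between 0.024 and 0.04 m), for 0.2 s.
2. the cover's lip is under the ledge while its far edge is still raised (x of cover_lip in the frame of deck between -0.064 and -0.0445 m and z of cover_lip in the frame of deck between -0.004 and 0.0105 m and y of cover_lip in the frame of deck between -0.03 and 0.03 m and angle between the z axis of cover_handle and the z axis of deck, either way round above 0.09 rad), for 0.05 s.
3. the cover lies flush on the rim with its lip under the ledge (x of cover_lip in the frame of deck between -0.064 and -0.0445 m and z of cover_lip in the frame of deck between -0.004 and 0.0105 m and y of cover_lip in the frame of deck between -0.03 and 0.03 m and angle between the z axis of cover_handle and the z axis of deck, either way round below 0.05 rad and z of cover_handle in the frame of deck between 0.018 and 0.03 m), for 0.2 s.
4. the key has dropped into its lock position (value of joint bolt above 0.006 m), for 0.2 s.
At the end, for the whole second after the job is handed in: Every bell present stands upright (within 0.2 rad) on the floor of the heat block's well and the plug stands upright on the bench; the cover lies on the rim within 0.05 rad of the deck and within 6 mm of its height, its lip at least 2.5 mm under the ledge; the key has dropped by more than 6 mm (all of step 1 and all of step 3 and value of joint bolt above 0.006 m); the robot touches nothing.
It fails at once if the pot is moved by more than 30 mm (distance of pot from where it was at the start of the episode above 0.03 m).
It fails at once if the lens blank is moved by more than 30 mm (distance of lens from where it was at the start of the episode above 0.03 m).
Of bell1, bell2, bell3, bell4 only 2 to 4 are there at a start; the rules pass over those that are not, and their reading is None.
At some moment in a run one of bell1, bell2, bell3, bell4, cover may be knocked a few centimetres aside while the robot is not near it.
It also fails if it takes over 210 s, if anything falls off the work surface, if the arm or the gripper's body presses on something with over 40 N, if the wrist force passes 120 N, or if a joint passes its speed limit or range.

## Working session

There is one attempt and no reset: what is moved stays moved. The work goes in short steps, Python scripts to look and compute and a tool call to move; the robot and the scene stay as the last step left them, time stands still between calls to the robot, and variables do not carry over. Pictures are saved under pics/ and viewed, about 12 in all and at most 16, crops included, and the job is handed in when it is done.

Besides the shell and the picture viewer there is one more tool, called by a JSON object that holds its "api" and its "payload". arm_command: Moves the arm, as the interface text tells. Its arguments: {"type":"object","properties":{"commands":{"type":"array"},"fingers":{"type":"number"},"grip_force":{"type":"number"}},"required":["commands"]}

```bash
ls; mkdir -p pics; cat > h.py <<'E'
import numpy as np, cv2
from scipy.spatial.transform import Rotation as R
from plant import monitor, vision, order, manip
def save(p,n): cv2.imwrite('pics/'+n+'.png',cv2.cvtColor(p['pixels'],cv2.COLOR_RGB2BGR))
E
python3 - <<'E'
from h import *
print(monitor.observe(), manip.tcp_to_grasp)
for n in ['scene','side','wrist']:
    p=vision.get_image(n); save(p,n+'0'); print(n,{k:v for k,v in p.items() if k!='pixels'})
    if n!='wrist':
        for t in ['block','deck','ledge','pocket1','cover_handle','cover_lip','key_grip','bell1_mid','bell2_mid','bell3_mid','bell4_mid','plug_mid','pot','lens']:
            print(t,[(np.round(d['xy']).tolist(),round(d['confidence'],2)) for d in vision.spot_point(p,t)][:5])
E
```

```text
pics
{'time': 0.0, 'joint_pos': array([-1.44709957e+00,  1.59046160e-01,  1.59824416e+00,  1.26277192e-05,
        1.38621562e+00, -2.10126586e-01]), 'joint_vel': array([-0.00087212,  0.00034138,  0.00049057, -0.00050342,  0.00015008,
       -0.00071607]), 'tau': array([ 4.96634857e-04, -3.95986927e+01, -3.31436419e+01, -2.48570850e-04,
        8.20152200e-03,  2.40282725e-05]), 'ee_pos': array([ 0.1883345 , -0.54298116,  0.40371224]), 'tcp_rot': array([-3.13972404e+00, -4.11216670e-04,  3.33820627e-01]), 'contact_force': array([ 0.19147135, -0.15271814, -0.12775436]), 'moment': array([ 0.002762  , -0.00247795, -0.00011212]), 'grip_width': 0.9993021151512701} 0.1547
scene {'fx': 507.2157060414716, 'fy': 507.2157060414716, 'cx': 276.58161046348306, 'cy': 202.38920511716879, 'xyz': array([1.01084176, 0.81200337, 0.97156544]), 'attitude': array([ 0.84497849, -0.01791666,  2.63920884]), 'shot': 1}
block [([284.0, 246.0], 0.87), ([367.0, 311.0], 0.24)]
deck [([286.0, 217.0], 0.95), ([265.0, 335.0], 0.31)]
ledge [([301.0, 212.0], 0.71)]
pocket1 [([278.0, 233.0], 0.94), ([268.0, 221.0], 0.8
[... 1207 characters left out ...]
.0, 171.0], 0.67), ([234.0, 168.0], 0.66), ([231.0, 184.0], 0.47)]
bell4_mid []
plug_mid [([282.0, 227.0], 0.44)]
pot [([296.0, 187.0], 0.72)]
lens [([320.0, 333.0], 0.61), ([202.0, 207.0], 0.4), ([278.0, 238.0], 0.31)]
wrist {'fx': 299.6470150405711, 'fy': 299.6470150405711, 'cx': 280.9450007534594, 'cy': 209.79799249433782, 'tool_from_camera': array([[ 7.48785908e-04,  9.61029180e-01,  2.76445934e-01,
         7.05457880e-02],
       [ 9.99999715e-01, -7.46359780e-04, -1.13990346e-04,
        -4.20835772e-04],
       [ 9.67800774e-05,  2.76445941e-01, -9.61029465e-01,
         3.07670842e-02],
       [ 0.00000000e+00,  0.00000000e+00,  0.00000000e+00,
         1.00000000e+00]]), 'shot': 3}
```

View pics/scene0.png

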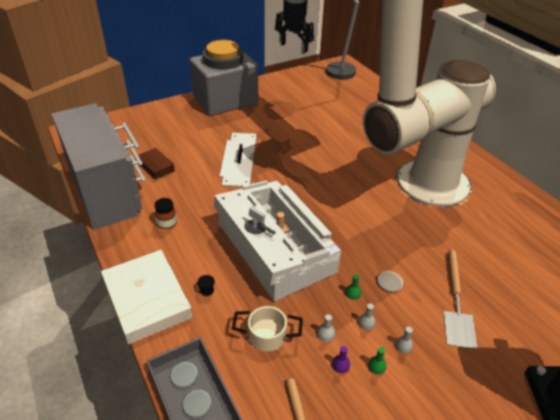

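View pics/side0.png

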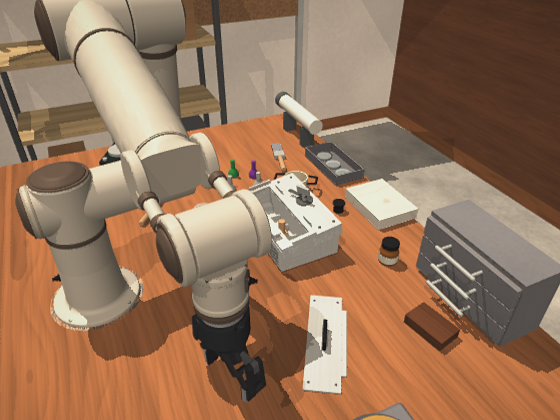

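Scene picture: steel bells stand at about (327,327), (367,316) and (405,340). The decoys are green (355,287), (378,360) and purple (342,358). The plug is in the well at (281,220), the pot at (267,328), the lens at (390,281), and the cover lies on the bench at (240,158). Next I triangulate and move closer.

```bash
cat >> h.py <<'E'
def rpy(a): return R.from_euler('xyz',a).as_matrix()
def pose(p,st=None):
    if 'xyz' in p: return rpy(p['attitude']),np.array(p['xyz'])
    T=np.array(p['tool_from_camera']); Rt=rpy(st['tcp_rot'])
    return Rt@T[:3,:3], Rt@T[:3,3]+st['ee_pos']
def ray(p,uv,st=None):
    Rc,o=pose(p,st); d=Rc@np.array([(uv[0]-p['cx'])/p['fx'],-(uv[1]-p['cy'])/p['fy'],-1]); return o,d
def atz(p,uv,z,st=None):
    o,d=ray(p,uv,st); return o+d*(z-o[2])/d[2]
def proj(p,X,st=None):
    Rc,o=pose(p,st); c=(np.atleast_2d(X)-o)@Rc
    return np.c_[p['cx']+p['fx']*c[:,0]/-c[:,2], p['cy']+p['fy']*c[:,1]/c[:,2]]
E
python3 - <<'E'
from h import *
p=vision.get_image('scene');s=vision.get_image('side')
for c,n,uv,z in [(p,'pk',(268,221),.022),(p,'pk',(278,233),.022),(p,'pk',(288,245),.022),(p,'pk',(302,259),.022),(s,'spk',(266,219),.022),(s,'spk',(276,230),.022),(s,'spk',(280,232),.022),(s,'spk',(289,245),.022),(p,'block',(284,246),0),(p,'key',(256,215),.15),(s,'key',(302,190),.15),(p,'ledge',(301,212),.105),(s,'ledge',(265,214),.105),(p,'cov',(242,151),.024),(s,'cov',(321,335),.024),(p,'lip',(226,157),0),(s,'lip',(346,339),0),(p,'plug',(282,222),.054),(s,'plug',(282,227),.054),(p,'bellA',(327,324),.032),(p,'bellB',(367,314),.032),(p,'bellC',(407,340),.032),(p,'green',(357,284),.032),(p,'green2',(379,358),.032),(p,'purp',(342,354),.032),(p,'lens',(391,282),0),(p,'pot',(265,334),0),(s,'pot',(296,187),0)]:
    print(n,np.round(atz(c,uv,z),3))
E
```

```text
pk [ 0.538 -0.062  0.022]
pk [ 0.536 -0.009  0.022]
pk [0.534 0.041 0.022]
pk [0.527 0.099 0.022]
spk [0.523 0.091 0.022]
spk [0.529 0.027 0.022]
spk [0.536 0.013 0.022]
spk [ 0.534 -0.053  0.022]
block [0.534 0.021 0.   ]
key [0.617 0.024 0.15 ]
key [0.61 0.02 0.15]
ledge [0.49  0.024 0.105]
ledge [0.488 0.013 0.105]
cov [ 0.461 -0.382  0.024]
cov [ 0.459 -0.38   0.024]
lip [ 0.506 -0.406  0.   ]
lip [ 0.518 -0.4    0.   ]
plug [ 0.523 -0.012  0.054]
plug [ 0.534 -0.004  0.054]
bellA [0.582 0.297 0.032]
bellB [0.488 0.317 0.032]
bellC [0.452 0.413 0.032]
green [0.458 0.236 0.032]
green2 [0.532 0.419 0.032]
purp [0.595 0.375 0.032]
lens [0.361 0.251 0.   ]
pot [0.704 0.237 0.   ]
pot [0.707 0.247 0.   ]
```

{"api": "arm_command", "payload": {"commands": [{"xyz": [0.028,-0.027,-0.002],"delta_rot": [0,0,0]},{"xyz": [0.028,-0.027,-0.002],"delta_rot": [0,0,0]},{"xyz": [0.028,-0.027,-0.002],"delta_rot": [0,0,0]},{"xyz": [0.028,-0.027,-0.002],"delta_rot": [0,0,0]},{"xyz": [0.028,-0.027,-0.002],"delta_rot": [0,0,0]}]}}

```text
time: 2.07
ee_pos: [0.2768, -0.3682, 0.4147]
tcp_rot: [3.141, -0.0, 0.333]
contact_force: [1.5, 0.4, -0.0]
grip_width: 1.001
```

{"api": "arm_command", "payload": {"commands": [{"xyz": [0.028,-0.027,-0.002],"delta_rot": [0,0,0]},{"xyz": [0.028,-0.027,-0.002],"delta_rot": [0,0,0]},{"xyz": [0.028,-0.027,-0.002],"delta_rot": [0,0,0]},{"xyz": [0.028,-0.027,-0.002],"delta_rot": [0,0,0]},{"xyz": [0.028,-0.027,-0.002],"delta_rot": [0,0,0]}]}}

```text
time: 2.48
ee_pos: [0.3648, -0.1946, 0.4251]
tcp_rot: [3.141, -0.001, 0.333]
contact_force: [1.2, 0.1, -0.3]
grip_width: 1.001
```

{"api": "arm_command", "payload": {"commands": [{"xyz": [0.028,-0.027,-0.002],"delta_rot": [0,0,0]},{"xyz": [0.028,-0.027,-0.002],"delta_rot": [0,0,0]},{"xyz": [0.028,-0.027,-0.002],"delta_rot": [0,0,0]},{"xyz": [0.028,-0.027,-0.002],"delta_rot": [0,0,0]},{"xyz": [0.028,-0.027,-0.002],"delta_rot": [0,0,0]}]}}

```text
time: 2.9
ee_pos: [0.4529, -0.021, 0.4351]
tcp_rot: [3.141, -0.001, 0.334]
contact_force: [1.0, -0.7, 0.6]
grip_width: 0.996
```

{"api": "arm_command", "payload": {"commands": [{"xyz": [0,0,0],"delta_rot": [0,0,7]},{"xyz": [0,0,0],"delta_rot": [0,0,7]},{"xyz": [0,0,0],"delta_rot": [0,0,5]},{"xyz": [0,0,0],"delta_rot": [0,0,0]}], "fingers": 0}}

```text
time: 3.23
ee_pos: [0.4525, -0.0226, 0.4347]
tcp_rot: [3.142, -0.0, 0.001]
contact_force: [0.3, 0.4, -0.5]
grip_width: 0.502
```

```bash
python3 - <<'E'
from h import *
st=monitor.observe(); print(st['time'],st['joint_pos'],st['ee_pos'],st['tcp_rot'],st['grip_width'])
p=vision.get_image('wrist'); save(p,'wrist1')
np.save('w1.npy',dict(p=p,st=st),allow_pickle=True)
zz=dict(block=0,deck=.098,ledge=.105,pocket1=.022,key_grip=.147,plug_mid=.054)
for t in ['block','deck','ledge','pocket1','key_grip','plug_mid','bell1_mid','lens']:
    z=zz.get(t,.032)
    print(t,[(np.round(d['xy'],1).tolist(),np.round(atz(p,d['xy'],z,st)[:2],4).tolist(),round(d['confidence'],2)) for d in vision.spot_point(p,t)][:5])
E
```

```text
3.2333 [-3.17670041e-01 -1.89282619e-01  1.88120295e+00 -2.62501989e-05
  1.44959509e+00  1.25209990e+00] [ 0.45254746 -0.02258867  0.43473956] [ 3.14154371e+00 -6.51795292e-05  1.02956539e-03] 0.5022508652625468
block [([246.9, 116.5], [0.5317, 0.0218], 0.97)]
deck []
ledge [([238.4, 156.9], [0.4913, 0.02], 0.92)]
pocket1 [([269.4, 114.2], [0.5339, -0.008], 0.95), ([223.1, 113.8], [0.5343, 0.0483], 0.9), ([314.9, 113.6], [0.5347, -0.0632], 0.79), ([176.3, 118.8], [0.5284, 0.1056], 0.7)]
key_grip []
plug_mid [([271.2, 119.9], [0.5269, -0.0111], 0.74)]
bell1_mid []
lens [([90.8, 236.5], [0.3787, 0.2297], 0.73), ([313.4, 113.4], [0.5346, -0.0604], 0.52)]
```

View pics/wrist1.png

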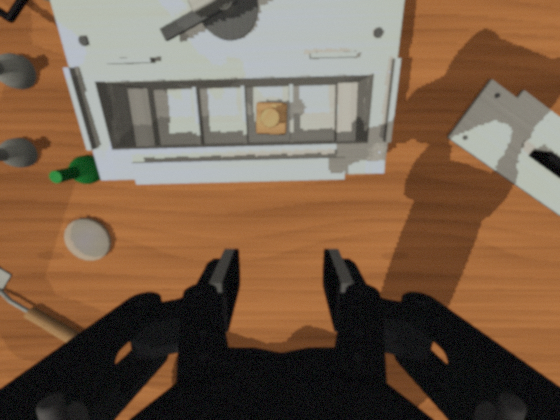

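The wrist picture shows the well with its four pockets along row ~115. The plug is in the second pocket from the right at (270,117), its stem top at about (271,119). The block is turned by about +0.03 rad.

```bash
cat >> h.py <<'E'
def go(gp, yaw=None, st=None):
    """tool-axis shift and yaw turn that bring the grasp point (tool down) to gp"""
    st=st or monitor.observe(); Rt=rpy(st['tcp_rot']); g=st['ee_pos']+Rt[:,2]*manip.tcp_to_grasp
    print('grasp',np.round(g,4),'shift(mm)',np.round(1000*Rt.T@(np.array(gp)-g),1),'turn z deg',None if yaw is None else np.round(-np.degrees(yaw-st['tcp_rot'][2]),1))
E
python3 - <<'E'
from h import *
d=np.load('w1.npy',allow_pickle=True).item();p,st=d['p'],d['st']
print(atz(p,(270.5,118.5),.086,st),atz(p,(270,117.5),.042,st))
for r in vision.outline_of(p,'plug_mid')[:2]: print(r['confidence'],r['extent']) if 0 else None
# rim corners: front inner edge & outer
for uv,z in [((97,82),.1),((370,75),.1),((98,180),.1),((384,172),.1)]: print(atz(p,uv,z,st)[:2])
hsv=cv2.cvtColor(p['pixels'],cv2.COLOR_RGB2HSV); m=np.zeros(hsv.shape[:2],np.uint8); m[95:140,245:300]=1
m&=((hsv[...,0]>8)&(hsv[...,0]<28)&(hsv[...,1]>110)).astype(np.uint8); ys,xs=np.nonzero(m); print(len(xs),xs.min(),xs.max(),ys.min(),ys.max(),xs.mean(),ys.mean())
go([.53,-.009,.085],0.0)
E
```

```text
[ 0.5279096  -0.01138657  0.086     ] [ 0.52970368 -0.00936313  0.042     ]
[0.56022676 0.15099446]
[ 0.56675681 -0.10515989]
[0.46700542 0.16561027]
[ 0.47575352 -0.12706339]
533 257 285 103 133 273.1125703564728 118.48968105065666
grasp [ 0.4525 -0.0231  0.28  ] shift(mm) [ 77.6 -13.9 195. ] turn z deg 0.1
```

{"api": "arm_command", "payload": {"commands": [{"xyz": [0.025,-0.0045,0.02],"delta_rot": [0,0,0]},{"xyz": [0.025,-0.0045,0.02],"delta_rot": [0,0,0]},{"xyz": [0.0265,-0.0045,0.02],"delta_rot": [0,0,0]},{"xyz": [0,0,0.03],"delta_rot": [0,0,-1.6]},{"xyz": [0,0,0.03],"delta_rot": [0,0,0]}]}}

```text
time: 4.15
ee_pos: [0.5302, -0.0093, 0.314]
tcp_rot: [3.141, -0.002, 0.032]
contact_force: [-0.8, -0.2, -0.1]
grip_width: 0.5
```

{"api": "arm_command", "payload": {"commands": [{"xyz": [0,0,0.03],"delta_rot": [0,0,0]},{"xyz": [0,0,0.03],"delta_rot": [0,0,0]},{"xyz": [0,0,0.018],"delta_rot": [0,0,0]},{"xyz": [0,0,0.01],"delta_rot": [0,0,0]}]}}

```text
time: 4.48
ee_pos: [0.5277, -0.0091, 0.2236]
tcp_rot: [-3.14, 0.005, 0.03]
contact_force: [-0.1, -0.1, -0.2]
grip_width: 0.499
```

```bash
python3 - <<'E'
from h import *
st=monitor.observe();go([.529,-.010,.072])
p=vision.get_image('wrist'); save(p,'wrist2')
E
```

```text
grasp [ 0.5269 -0.0089  0.0689] shift(mm) [ 2.   1.2 -3.1] turn z deg None
```

View pics/wrist2.png

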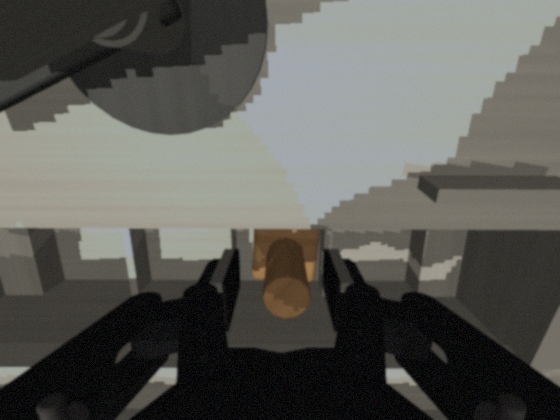

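The plug's stem (287,285) stands between the jaws, so I grip it and lift.

{"api": "arm_command", "payload": {"commands": [{"xyz": [0.001,0,0],"delta_rot": [0,0,0]},{"xyz": [0,0,0],"delta_rot": [0,0,0]},{"xyz": [0,0,0],"delta_rot": [0,0,0]},{"xyz": [0,0,0],"delta_rot": [0,0,0]},{"xyz": [0,0,0],"delta_rot": [0,0,0]}], "fingers": -1, "grip_force": 30}}

```text
time: 4.95
ee_pos: [0.5305, -0.0094, 0.2279]
tcp_rot: [3.141, -0.002, 0.03]
contact_force: [-0.1, -0.5, 3.1]
grip_width: 0.222
```

{"api": "arm_command", "payload": {"commands": [{"xyz": [0,0,-0.02],"delta_rot": [0,0,0]},{"xyz": [0,0,-0.03],"delta_rot": [0,0,0]},{"xyz": [0,0,-0.03],"delta_rot": [0,0,0]},{"xyz": [0,0,-0.03],"delta_rot": [0,0,0]},{"xyz": [0,0,-0.02],"delta_rot": [0,0,0]}]}}

```text
time: 5.37
ee_pos: [0.5304, -0.0094, 0.3606]
tcp_rot: [3.14, -0.005, 0.03]
contact_force: [0.3, -0.0, 0.2]
grip_width: 0.223
```

{"api": "arm_command", "payload": {"commands": [{"xyz": [-0.03,0.016,0],"delta_rot": [0,0,0]},{"xyz": [-0.032,0.016,0],"delta_rot": [0,0,0]},{"xyz": [-0.032,0.016,0],"delta_rot": [0,0,0]},{"xyz": [-0.032,0.016,0],"delta_rot": [0,0,0]},{"xyz": [-0.032,0.016,0],"delta_rot": [0,0,0]}]}}

```text
time: 5.78
ee_pos: [0.373, -0.0942, 0.357]
tcp_rot: [3.141, -0.001, 0.031]
contact_force: [-0.1, -1.2, 0.1]
grip_width: 0.223
```

```bash
python3 - <<'E'
from h import *
st=monitor.observe();print(st['grip_width']);go([.37,-.10,.052])
E
```

```text
0.22304828319419392
grasp [ 0.3731 -0.0943  0.2023] shift(mm) [ -3.4   5.4 150.3] turn z deg None
```

{"api": "arm_command", "payload": {"commands": [{"xyz": [0,0,0.035],"delta_rot": [0,0,0]},{"xyz": [0,0,0.035],"delta_rot": [0,0,0]},{"xyz": [0,0,0.035],"delta_rot": [0,0,0]},{"xyz": [0,0,0.025],"delta_rot": [0,0,0]},{"xyz": [0,0,0.01],"delta_rot": [0,0,0]}]}}

```text
time: 6.2
ee_pos: [0.3727, -0.0931, 0.2136]
tcp_rot: [-3.139, 0.004, 0.03]
contact_force: [0.5, 0.5, -0.2]
grip_width: 0.223
```

{"api": "arm_command", "payload": {"commands": [{"xyz": [0,0,0.005],"delta_rot": [0,0,0]},{"xyz": [0,0,0.004],"delta_rot": [0,0,0]},{"xyz": [0,0,0.0015],"delta_rot": [0,0,0]},{"xyz": [0,0,0],"delta_rot": [0,0,0]}]}}

```text
time: 6.53
ee_pos: [0.3749, -0.0943, 0.207]
tcp_rot: [3.141, -0.001, 0.03]
contact_force: [0.4, -0.8, 0.0]
grip_width: 0.224
```

```bash
python3 - <<'E'
from h import *
go([.37,-.10,.052])
E
```

```text
grasp [ 0.3752 -0.0944  0.0523] shift(mm) [-5.3  5.4  0.3] turn z deg None
```

{"api": "arm_command", "payload": {"commands": [{"xyz": [0,0,0.0015],"delta_rot": [0,0,0]},{"xyz": [0,0,0],"delta_rot": [0,0,0]},{"xyz": [0,0,0],"delta_rot": [0,0,0]}]}}

```text
time: 6.78
ee_pos: [0.3752, -0.0945, 0.2058]
tcp_rot: [3.14, -0.002, 0.03]
contact_force: [-0.6, -0.4, 5.4]
grip_width: 0.223
```

{"api": "arm_command", "payload": {"commands": [{"xyz": [0,0,0],"delta_rot": [0,0,0]},{"xyz": [0,0,0],"delta_rot": [0,0,0]},{"xyz": [0,0,0],"delta_rot": [0,0,0]}], "fingers": 0.1}}

```text
time: 7.03
ee_pos: [0.3743, -0.0939, 0.2046]
tcp_rot: [-3.141, 0.0, 0.03]
contact_force: [-0.1, -0.0, -0.5]
grip_width: 0.552
```

{"api": "arm_command", "payload": {"commands": [{"xyz": [0,0,-0.02],"delta_rot": [0,0,0]},{"xyz": [0,0,-0.04],"delta_rot": [0,0,0]},{"xyz": [0,0,-0.04],"delta_rot": [0,0,0]},{"xyz": [0,0,-0.04],"delta_rot": [0,0,0]},{"xyz": [0,0,-0.04],"delta_rot": [0,0,0]}]}}

```text
time: 7.45
ee_pos: [0.3739, -0.0936, 0.3863]
tcp_rot: [-3.141, 0.0, 0.03]
contact_force: [0.2, -1.3, 0.1]
grip_width: 0.552
```

{"api": "arm_command", "payload": {"commands": [{"xyz": [0.005,-0.038,-0.005],"delta_rot": [0,0,0]},{"xyz": [0.005,-0.038,-0.005],"delta_rot": [0,0,0]},{"xyz": [0.005,-0.038,-0.005],"delta_rot": [0,0,0]},{"xyz": [0.005,-0.038,-0.005],"delta_rot": [0,0,0]},{"xyz": [0.005,-0.038,-0.005],"delta_rot": [0,0,0]}]}}

```text
time: 7.87
ee_pos: [0.3933, 0.0984, 0.4099]
tcp_rot: [3.142, -0.001, 0.03]
contact_force: [1.0, -0.6, 0.4]
grip_width: 0.548
```

{"api": "arm_command", "payload": {"commands": [{"xyz": [0.005,-0.038,0],"delta_rot": [0,0,0]},{"xyz": [0.005,-0.038,0],"delta_rot": [0,0,0]},{"xyz": [0.005,-0.038,0],"delta_rot": [0,0,0]},{"xyz": [0.005,-0.038,0],"delta_rot": [0,0,0]},{"xyz": [0.005,-0.038,0],"delta_rot": [0,0,0]}]}}

```text
time: 8.28
ee_pos: [0.4125, 0.2894, 0.4093]
tcp_rot: [3.141, 0.0, 0.031]
contact_force: [0.4, -0.7, 0.3]
grip_width: 0.549
```

{"api": "arm_command", "payload": {"commands": [{"xyz": [0.005,-0.03,0],"delta_rot": [0,0,0]},{"xyz": [0,0,0],"delta_rot": [0,0,0]},{"xyz": [0,0,0],"delta_rot": [0,0,0]}]}}

```text
time: 8.53
ee_pos: [0.4167, 0.3186, 0.4089]
tcp_rot: [3.141, 0.001, 0.033]
contact_force: [-1.2, -0.2, 0.4]
grip_width: 0.55
```

```bash
python3 - <<'E'
from h import *
st=monitor.observe(); print(st['time'],st['joint_pos'],st['ee_pos'],st['tcp_rot'],st['grip_width'])
p=vision.get_image('wrist'); save(p,'wrist3')
np.save('w3.npy',dict(p=p,st=st),allow_pickle=True)
for t in ['bell1_mid','bell2_mid','bell3_mid','bell4_mid']:
    print(t,[(np.round(d['xy'],1).tolist(),np.round(atz(p,d['xy'],.032,st)[:2],4).tolist(),round(d['confidence'],2)) for d in vision.spot_point(p,t)][:8])
E
```

```text
8.5333 [ 4.22196705e-01  2.47410201e-02  1.73162823e+00 -2.19460477e-04
  1.38683588e+00  1.96014866e+00] [0.41673371 0.31861147 0.40892387] [3.14078103e+00 1.40991485e-03 3.28841201e-02] 0.5502403786571332
bell1_mid []
bell2_mid [([301.3, 26.4], [0.5826, 0.3036], 0.66)]
bell3_mid [([220.8, 2.8], [0.6008, 0.3853], 0.91), ([279.4, 123.7], [0.4864, 0.3228], 0.58), ([354.6, 143.7], [0.4675, 0.2372], 0.56)]
bell4_mid [([203.6, 154.1], [0.4502, 0.4082], 0.74)]
```

View pics/wrist3.png

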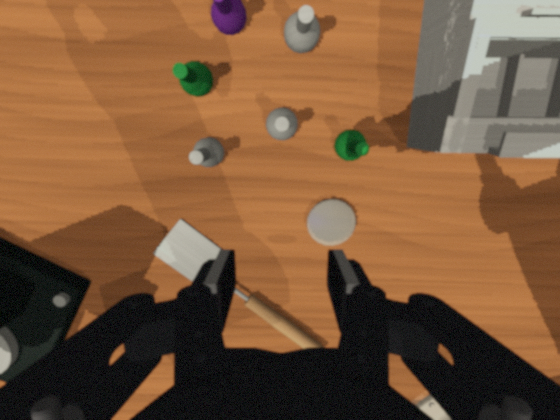

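Three steel bells show: (303,30), (282,124) and (207,152). The green and purple ones are decoys. I fix their positions from the stem tops.

```bash
python3 - <<'E'
from h import *
d=np.load('w3.npy',allow_pickle=True).item();p,st=d['p'],d['st']
for n,t,f in [('A',(306,15),(301,38)),('B',(283,124),(282,123)),('C',(197,157),(213,150))]:
    print(n,atz(p,t,.064,st)[:2],atz(p,f,.013,st)[:2])
go([.486,.322,.052])
E
```

```text
A [0.58317882 0.3013836 ] [0.57671274 0.30230734]
B [0.48628393 0.3190766 ] [0.48724868 0.31989247]
C [0.45037767 0.40711105] [0.45339776 0.4014831 ]
grasp [0.4172 0.3165 0.255 ] shift(mm) [ 69.   -3.6 203. ] turn z deg None
```

{"api": "arm_command", "payload": {"commands": [{"xyz": [0.023,-0.0005,0.03],"delta_rot": [0,0,0]},{"xyz": [0.023,-0.0005,0.03],"delta_rot": [0,0,0]},{"xyz": [0.023,-0.0005,0.03],"delta_rot": [0,0,0]},{"xyz": [0,0,0.03],"delta_rot": [0,0,0]},{"xyz": [0,0,0.03],"delta_rot": [0,0,0]}]}}

```text
time: 9.2
ee_pos: [0.4873, 0.3198, 0.2587]
tcp_rot: [-3.141, -0.001, 0.028]
contact_force: [0.2, 0.3, -0.2]
grip_width: 0.549
```

{"api": "arm_command", "payload": {"commands": [{"xyz": [0,0,0.03],"delta_rot": [0,0,0]},{"xyz": [0,0,0.018],"delta_rot": [0,0,0]},{"xyz": [0,0,0.003],"delta_rot": [0,0,0]},{"xyz": [0,0,0],"delta_rot": [0,0,0]}]}}

```text
time: 9.53
ee_pos: [0.4856, 0.3201, 0.2077]
tcp_rot: [3.141, 0.003, 0.029]
contact_force: [0.3, -0.6, 0.5]
grip_width: 0.549
```

```bash
python3 - <<'E'
from h import *
st=monitor.observe();go([.486,.320,.051])
p=vision.get_image('wrist'); save(p,'wrist4')
E
```

```text
grasp [0.4853 0.3199 0.053 ] shift(mm) [ 0.8 -0.   2. ] turn z deg None
```

View pics/wrist4.png

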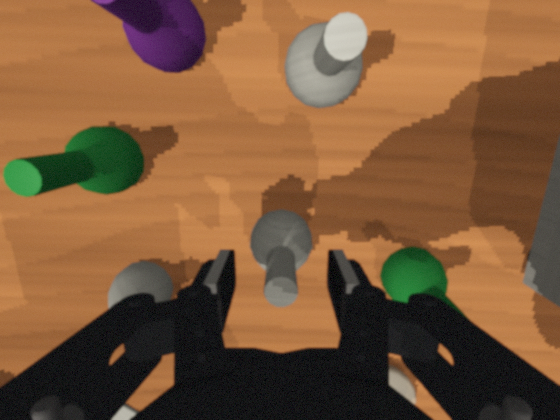

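Bell B is centred between the jaws (282,270). I grip it, lift it and carry it to pocket 1.

{"api": "arm_command", "payload": {"commands": [{"xyz": [0,0,0.001],"delta_rot": [0,0,0]},{"xyz": [0,0,0],"delta_rot": [0,0,0]},{"xyz": [0,0,0],"delta_rot": [0,0,0]},{"xyz": [0,0,0],"delta_rot": [0,0,0]},{"xyz": [0,0,0],"delta_rot": [0,0,0]}], "fingers": -1, "grip_force": 40}}

```text
time: 10.0
ee_pos: [0.4868, 0.3213, 0.2094]
tcp_rot: [-3.141, -0.003, 0.03]
contact_force: [-0.8, -0.8, 6.5]
grip_width: 0.163
```

{"api": "arm_command", "payload": {"commands": [{"xyz": [0,0,-0.02],"delta_rot": [0,0,0]},{"xyz": [0,0,-0.035],"delta_rot": [0,0,0]},{"xyz": [0,0,-0.04],"delta_rot": [0,0,0]},{"xyz": [0,0,-0.04],"delta_rot": [0,0,0]},{"xyz": [0,0,-0.04],"delta_rot": [0,0,0]}]}}

```text
time: 10.42
ee_pos: [0.4853, 0.3209, 0.3839]
tcp_rot: [3.141, 0.001, 0.03]
contact_force: [0.4, 0.1, -2.4]
grip_width: 0.159
```

```bash
python3 - <<'E'
from h import *
st=monitor.observe();print(st['grip_width']);go([.5353,-.0615,.225])
E
```

```text
0.15858762274258473
grasp [0.4851 0.3208 0.2292] shift(mm) [ 38.6 383.7   4.3] turn z deg None
```

{"api": "arm_command", "payload": {"commands": [{"xyz": [0.004,0.038,0],"delta_rot": [0,0,0]},{"xyz": [0.004,0.038,0],"delta_rot": [0,0,0]},{"xyz": [0.004,0.038,0],"delta_rot": [0,0,0]},{"xyz": [0.004,0.038,0],"delta_rot": [0,0,0]},{"xyz": [0.004,0.038,0],"delta_rot": [0,0,0]}]}}

```text
time: 10.83
ee_pos: [0.5112, 0.1302, 0.3823]
tcp_rot: [-3.141, 0.001, 0.031]
contact_force: [1.7, -1.1, -1.6]
grip_width: 0.161
```

{"api": "arm_command", "payload": {"commands": [{"xyz": [0.004,0.039,0],"delta_rot": [0,0,0]},{"xyz": [0.004,0.039,0],"delta_rot": [0,0,0]},{"xyz": [0.004,0.039,0],"delta_rot": [0,0,0]},{"xyz": [0.004,0.039,0],"delta_rot": [0,0,0]},{"xyz": [0.002,0.038,0],"delta_rot": [0,0,0]}]}}

```text
time: 11.25
ee_pos: [0.5352, -0.0635, 0.3823]
tcp_rot: [-3.141, 0.0, 0.03]
contact_force: [1.4, 0.1, -2.6]
grip_width: 0.156
```

{"api": "arm_command", "payload": {"commands": [{"xyz": [0,0,0.02],"delta_rot": [0,0,0]},{"xyz": [0,0,0.02],"delta_rot": [0,0,0]},{"xyz": [0,0,0],"delta_rot": [0,0,0]}]}}

```text
time: 11.5
ee_pos: [0.5338, -0.0619, 0.338]
tcp_rot: [-3.138, 0.008, 0.028]
contact_force: [-0.2, 1.4, -2.5]
grip_width: 0.165
```

```bash
python3 - <<'E'
from h import *
st=monitor.observe();print(st['grip_width']);go([.5353,-.0615,.079])
E
```

```text
0.16456245882077272
grasp [ 0.5325 -0.0614  0.1833] shift(mm) [  3.7   0.5 104.3] turn z deg None
```

{"api": "arm_command", "payload": {"commands": [{"xyz": [0.002,0,0.025],"delta_rot": [0,0,0]},{"xyz": [0,0,0.025],"delta_rot": [0,0,0]},{"xyz": [0,0,0.025],"delta_rot": [0,0,0]},{"xyz": [0,0,0.018],"delta_rot": [0,0,0]},{"xyz": [0,0,0.006],"delta_rot": [0,0,0]}]}}

```text
time: 11.92
ee_pos: [0.5362, -0.0606, 0.241]
tcp_rot: [-3.139, 0.005, 0.031]
contact_force: [-0.3, -0.6, -2.4]
grip_width: 0.162
```

{"api": "arm_command", "payload": {"commands": [{"xyz": [0,0,0.003],"delta_rot": [0,0,0]},{"xyz": [0,0,0.001],"delta_rot": [0,0,0]},{"xyz": [0,0,0],"delta_rot": [0,0,0]}]}}

```text
time: 12.17
ee_pos: [0.5382, -0.0616, 0.2412]
tcp_rot: [3.141, -0.002, 0.03]
contact_force: [0.1, -0.4, -2.8]
grip_width: 0.159
```

```bash
python3 - <<'E'
from h import *
st=monitor.observe();print(st['grip_width'],st['contact_force']);go([.5353,-.0615,.077])
E
```

```text
0.15917764995962008 [ 0.05468258 -0.41850312 -2.77362005]
grasp [ 0.5386 -0.0617  0.0865] shift(mm) [-3.3 -0.3  9.4] turn z deg None
```

{"api": "arm_command", "payload": {"commands": [{"xyz": [-0.001,0,0.003],"delta_rot": [0,0,0]},{"xyz": [-0.001,0,0.003],"delta_rot": [0,0,0]},{"xyz": [0,0,0.002],"delta_rot": [0,0,0]},{"xyz": [0,0,0.001],"delta_rot": [0,0,0]},{"xyz": [0,0,0],"delta_rot": [0,0,0]}]}}

```text
time: 12.58
ee_pos: [0.5357, -0.0618, 0.2314]
tcp_rot: [3.141, -0.0, 0.03]
contact_force: [-2.0, 0.0, 3.3]
grip_width: 0.161
```

```bash
python3 - <<'E'
from h import *
st=monitor.observe();print(st['grip_width'],st['contact_force']);go([.5353,-.0615,.077])
E
```

```text
0.16100960689503083 [-1.99711445e+00  1.85950834e-03  3.29376755e+00]
grasp [ 0.5358 -0.0619  0.0767] shift(mm) [-0.5 -0.4 -0.3] turn z deg None
```

{"api": "arm_command", "payload": {"commands": [{"xyz": [0,0,0],"delta_rot": [0,0,0]},{"xyz": [0,0,0],"delta_rot": [0,0,0]},{"xyz": [0,0,0],"delta_rot": [0,0,0]}], "fingers": 0.1}}

```text
time: 12.83
ee_pos: [0.5357, -0.0617, 0.2308]
tcp_rot: [3.142, -0.0, 0.03]
contact_force: [0.2, -0.5, 0.2]
grip_width: 0.543
```

{"api": "arm_command", "payload": {"commands": [{"xyz": [0,0,-0.02],"delta_rot": [0,0,0]},{"xyz": [0,0,-0.03],"delta_rot": [0,0,0]},{"xyz": [0,0,-0.04],"delta_rot": [0,0,0]},{"xyz": [0,0,-0.04],"delta_rot": [0,0,0]},{"xyz": [0,0,-0.02],"delta_rot": [0,0,0]}]}}

```text
time: 13.25
ee_pos: [0.5364, -0.0619, 0.3862]
tcp_rot: [3.139, -0.007, 0.03]
contact_force: [-0.3, 0.1, 1.1]
grip_width: 0.553
```

{"api": "arm_command", "payload": {"commands": [{"xyz": [0.006,-0.036,0],"delta_rot": [0,0,0]},{"xyz": [0.006,-0.036,0],"delta_rot": [0,0,0]},{"xyz": [0.006,-0.036,0],"delta_rot": [0,0,0]},{"xyz": [0.006,-0.036,0],"delta_rot": [0,0,0]},{"xyz": [0.006,-0.036,0],"delta_rot": [0,0,0]}]}}

```text
time: 13.67
ee_pos: [0.56, 0.1209, 0.3808]
tcp_rot: [-3.142, -0.0, 0.03]
contact_force: [0.5, 0.1, 0.0]
grip_width: 0.549
```

{"api": "arm_command", "payload": {"commands": [{"xyz": [0.006,-0.036,0],"delta_rot": [0,0,0]},{"xyz": [0.006,-0.036,0],"delta_rot": [0,0,0]},{"xyz": [0.006,-0.036,0],"delta_rot": [0,0,0]},{"xyz": [0.004,-0.036,0],"delta_rot": [0,0,0]},{"xyz": [0,-0.036,0],"delta_rot": [0,0,0]}]}}

```text
time: 14.08
ee_pos: [0.5769, 0.3015, 0.3805]
tcp_rot: [-3.141, -0.001, 0.03]
contact_force: [-0.1, 0.8, 0.4]
grip_width: 0.552
```

{"api": "arm_command", "payload": {"commands": [{"xyz": [0,0,0],"delta_rot": [0,0,0]},{"xyz": [0,0,0],"delta_rot": [0,0,0]}]}}

```text
time: 14.25
ee_pos: [0.5762, 0.3016, 0.3802]
tcp_rot: [3.141, 0.0, 0.033]
contact_force: [0.1, 0.0, -0.7]
grip_width: 0.546
```

```bash
python3 - <<'E'
from h import *
st=monitor.observe();print(st['grip_width']);go([.582,.302,.051])
p=vision.get_image('wrist'); save(p,'wrist5')
for t in ['bell1_mid','bell2_mid']:
    print(t,[(np.round(d['xy'],1).tolist(),np.round(atz(p,d['xy'],.032,st)[:2],4).tolist(),round(d['confidence'],2)) for d in vision.spot_point(p,t)][:8])
E
```

```text
0.5461652775126381
grasp [0.5761 0.3016 0.2255] shift(mm) [  5.9  -0.3 174.5] turn z deg None
bell1_mid []
bell2_mid [([281.1, 188.5], [0.5791, 0.3019], 0.89)]
```

{"api": "arm_command", "payload": {"commands": [{"xyz": [0.004,0,0.035],"delta_rot": [0,0,0]},{"xyz": [0,0,0.035],"delta_rot": [0,0,0]},{"xyz": [0,0,0.035],"delta_rot": [0,0,0]},{"xyz": [0,0,0.035],"delta_rot": [0,0,0]},{"xyz": [0,0,0.02],"delta_rot": [0,0,0]}]}}

```text
time: 14.82
ee_pos: [0.5795, 0.2977, 0.2163]
tcp_rot: [3.14, 0.006, 0.028]
contact_force: [-1.0, -0.3, -0.8]
grip_width: 0.551
```

{"api": "arm_command", "payload": {"commands": [{"xyz": [0,0,0.008],"delta_rot": [0,0,0]},{"xyz": [0,0,0.004],"delta_rot": [0,0,0]},{"xyz": [0,0,0],"delta_rot": [0,0,0]}]}}

```text
time: 15.07
ee_pos: [0.5812, 0.2991, 0.2091]
tcp_rot: [-3.142, -0.0, 0.029]
contact_force: [-0.7, 0.0, -0.0]
grip_width: 0.548
```

```bash
python3 - <<'E'
from h import *
st=monitor.observe();print(st['contact_force']);go([.580,.302,.053])
p=vision.get_image('wrist'); save(p,'wrist5')
E
```

```text
[-0.68814342  0.02408653 -0.04756467]
grasp [0.5812 0.2992 0.0544] shift(mm) [-1.2 -2.9  1.4] turn z deg None
```

View pics/wrist5.png

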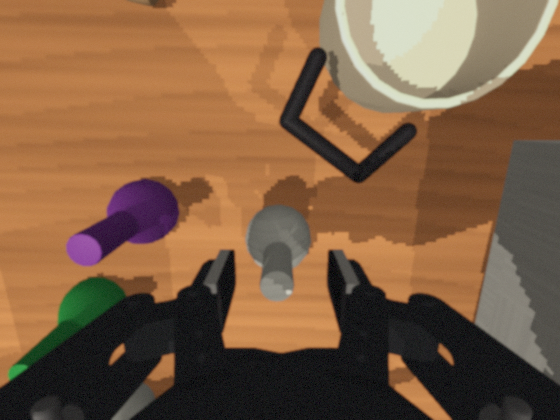

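Bell A is between the jaws (277,270). I grip it, lift, and head for pocket 3.

{"api": "arm_command", "payload": {"commands": [{"xyz": [0,-0.001,0.001],"delta_rot": [0,0,0]},{"xyz": [0,0,0],"delta_rot": [0,0,0]},{"xyz": [0,0,0],"delta_rot": [0,0,0]},{"xyz": [0,0,0],"delta_rot": [0,0,0]},{"xyz": [0,0,0],"delta_rot": [0,0,0]}], "fingers": -1, "grip_force": 40}}

```text
time: 15.53
ee_pos: [0.5813, 0.3011, 0.2095]
tcp_rot: [-3.141, -0.003, 0.03]
contact_force: [-1.4, -1.6, 6.3]
grip_width: 0.162
```

{"api": "arm_command", "payload": {"commands": [{"xyz": [0,0,-0.02],"delta_rot": [0,0,0]},{"xyz": [0,0,-0.035],"delta_rot": [0,0,0]},{"xyz": [0,0,-0.04],"delta_rot": [0,0,0]},{"xyz": [0,0,-0.04],"delta_rot": [0,0,0]},{"xyz": [0,0,-0.02],"delta_rot": [0,0,0]}]}}

```text
time: 15.95
ee_pos: [0.5813, 0.3012, 0.3685]
tcp_rot: [-3.14, -0.007, 0.03]
contact_force: [0.3, 0.9, -0.7]
grip_width: 0.163
```

```bash
python3 - <<'E'
from h import *
st=monitor.observe();print(st['grip_width']);go([.5322,.0485,.20])
E
```

```text
0.16291923557426335
grasp [0.5824 0.3016 0.2139] shift(mm) [-57.9 251.5  12.9] turn z deg None
```

{"api": "arm_command", "payload": {"commands": [{"xyz": [-0.008,0.036,0],"delta_rot": [0,0,0]},{"xyz": [-0.008,0.036,0],"delta_rot": [0,0,0]},{"xyz": [-0.008,0.036,0],"delta_rot": [0,0,0]},{"xyz": [-0.008,0.036,0],"delta_rot": [0,0,0]},{"xyz": [-0.008,0.036,0],"delta_rot": [0,0,0]}]}}

```text
time: 16.37
ee_pos: [0.5451, 0.1184, 0.3623]
tcp_rot: [-3.142, 0.001, 0.031]
contact_force: [0.1, -1.3, -1.7]
grip_width: 0.158
```

{"api": "arm_command", "payload": {"commands": [{"xyz": [-0.008,0.036,0],"delta_rot": [0,0,0]},{"xyz": [-0.009,0.035,0],"delta_rot": [0,0,0]},{"xyz": [0,0,0.015],"delta_rot": [0,0,0]},{"xyz": [0,0,0.015],"delta_rot": [0,0,0]},{"xyz": [0,0,0],"delta_rot": [0,0,0]}]}}

```text
time: 16.78
ee_pos: [0.5297, 0.0477, 0.3293]
tcp_rot: [-3.14, 0.006, 0.029]
contact_force: [-0.9, 0.4, -3.3]
grip_width: 0.158
```

```bash
python3 - <<'E'
from h import *
st=monitor.observe();print(st['grip_width']);go([.5322,.0485,.077])
E
```

```text
0.15758070607723998
grasp [0.5287 0.0479 0.1746] shift(mm) [ 4.1 -0.4 97.6] turn z deg None
```

{"api": "arm_command", "payload": {"commands": [{"xyz": [0.002,0,0.03],"delta_rot": [0,0,0]},{"xyz": [0,0,0.03],"delta_rot": [0,0,0]},{"xyz": [0,0,0.018],"delta_rot": [0,0,0]},{"xyz": [0,0,0.008],"delta_rot": [0,0,0]},{"xyz": [0,0,0],"delta_rot": [0,0,0]}]}}

```text
time: 17.2
ee_pos: [0.5323, 0.0488, 0.2449]
tcp_rot: [-3.141, 0.004, 0.031]
contact_force: [-1.1, -0.0, -1.8]
grip_width: 0.161
```

```bash
python3 - <<'E'
from h import *
st=monitor.observe();print(st['grip_width'],st['contact_force']);go([.5322,.0485,.077])
E
```

```text
0.16066312959957646 [-1.09013425 -0.04331384 -1.8088431 ]
grasp [0.5317 0.0489 0.0902] shift(mm) [ 0.6  0.4 13.2] turn z deg None
```

{"api": "arm_command", "payload": {"commands": [{"xyz": [0,0,0.005],"delta_rot": [0,0,0]},{"xyz": [0,0,0.004],"delta_rot": [0,0,0]},{"xyz": [0,0,0.003],"delta_rot": [0,0,0]},{"xyz": [0,0,0.001],"delta_rot": [0,0,0]},{"xyz": [0,0,0],"delta_rot": [0,0,0]}]}}

```text
time: 17.62
ee_pos: [0.5334, 0.0483, 0.234]
tcp_rot: [3.142, -0.001, 0.03]
contact_force: [-0.1, -0.3, -2.9]
grip_width: 0.159
```

{"api": "arm_command", "payload": {"commands": [{"xyz": [0,0,0],"delta_rot": [0,0,0]},{"xyz": [0,0,0],"delta_rot": [0,0,0]},{"xyz": [0,0,0],"delta_rot": [0,0,0]}], "fingers": 0.1}}

```text
time: 17.87
ee_pos: [0.5336, 0.0483, 0.2344]
tcp_rot: [3.141, -0.001, 0.03]
contact_force: [-0.9, -0.9, 0.4]
grip_width: 0.544
```

{"api": "arm_command", "payload": {"commands": [{"xyz": [0,0,-0.02],"delta_rot": [0,0,0]},{"xyz": [0,0,-0.03],"delta_rot": [0,0,0]},{"xyz": [0,0,-0.04],"delta_rot": [0,0,0]},{"xyz": [0,0,-0.04],"delta_rot": [0,0,0]},{"xyz": [0,0,-0.02],"delta_rot": [0,0,0]}]}}

```text
time: 18.28
ee_pos: [0.5341, 0.0483, 0.3897]
tcp_rot: [3.14, -0.008, 0.03]
contact_force: [0.3, 0.8, -0.8]
grip_width: 0.555
```

{"api": "arm_command", "payload": {"commands": [{"xyz": [-0.007,-0.036,0],"delta_rot": [0,0,0]},{"xyz": [-0.007,-0.036,0],"delta_rot": [0,0,0]},{"xyz": [-0.007,-0.036,0],"delta_rot": [0,0,0]},{"xyz": [-0.007,-0.036,0],"delta_rot": [0,0,0]},{"xyz": [-0.007,-0.036,0],"delta_rot": [0,0,0]}]}}

```text
time: 18.7
ee_pos: [0.4922, 0.2287, 0.3843]
tcp_rot: [-3.141, -0.001, 0.03]
contact_force: [0.9, 0.5, -0.0]
grip_width: 0.551
```

{"api": "arm_command", "payload": {"commands": [{"xyz": [-0.007,-0.036,0],"delta_rot": [0,0,0]},{"xyz": [-0.007,-0.036,0],"delta_rot": [0,0,0]},{"xyz": [-0.007,-0.036,0],"delta_rot": [0,0,0]},{"xyz": [-0.007,-0.036,0],"delta_rot": [0,0,0]},{"xyz": [-0.007,-0.036,0],"delta_rot": [0,0,0]}]}}

```text
time: 19.12
ee_pos: [0.4517, 0.4078, 0.3842]
tcp_rot: [-3.141, -0.001, 0.03]
contact_force: [0.7, -0.2, 0.1]
grip_width: 0.551
```

{"api": "arm_command", "payload": {"commands": [{"xyz": [0,0,0],"delta_rot": [0,0,0]},{"xyz": [0,0,0],"delta_rot": [0,0,0]}]}}

```text
time: 19.28
ee_pos: [0.4516, 0.4076, 0.3838]
tcp_rot: [-3.142, -0.0, 0.033]
contact_force: [0.7, -1.0, -0.5]
grip_width: 0.549
```

```bash
python3 - <<'E'
from h import *
st=monitor.observe();print(st['grip_width']);go([.451,.406,.053])
p=vision.get_image('wrist'); save(p,'wrist6')
for t in ['bell4_mid','bell3_mid','bell2_mid']:
    print(t,[(np.round(d['xy'],1).tolist(),np.round(atz(p,d['xy'],.032,st)[:2],4).tolist(),round(d['confidence'],2)) for d in vision.spot_point(p,t)][:8])
E
```

```text
0.5485508974937092
grasp [0.4517 0.4076 0.2291] shift(mm) [ -0.8   1.6 176.1] turn z deg None
bell4_mid [([277.0, 192.9], [0.4489, 0.4123], 0.69)]
bell3_mid [([271.1, 113.4], [0.5318, 0.4209], 0.94), ([309.5, 43.2], [0.5973, 0.3856], 0.7), ([440.4, 181.4], [0.4678, 0.2355], 0.65)]
bell2_mid []
```

{"api": "arm_command", "payload": {"commands": [{"xyz": [-0.001,-0.001,0.035],"delta_rot": [0,0,0]},{"xyz": [0,0,0.035],"delta_rot": [0,0,0]},{"xyz": [0,0,0.035],"delta_rot": [0,0,0]},{"xyz": [0,0,0.035],"delta_rot": [0,0,0]},{"xyz": [0,0,0.02],"delta_rot": [0,0,0]}]}}

```text
time: 19.9
ee_pos: [0.4506, 0.4049, 0.2196]
tcp_rot: [3.139, 0.005, 0.028]
contact_force: [0.0, -0.6, -0.9]
grip_width: 0.551
```

{"api": "arm_command", "payload": {"commands": [{"xyz": [0,0,0.01],"delta_rot": [0,0,0]},{"xyz": [0,0,0.004],"delta_rot": [0,0,0]},{"xyz": [0,0,0],"delta_rot": [0,0,0]}]}}

```text
time: 20.15
ee_pos: [0.4519, 0.4065, 0.2099]
tcp_rot: [3.142, 0.0, 0.029]
contact_force: [0.7, 0.2, 1.4]
grip_width: 0.551
```

```bash
python3 - <<'E'
from h import *
st=monitor.observe();print(st['contact_force']);go([.450,.408,.053])
p=vision.get_image('wrist'); save(p,'wrist7')
for t in ['bell4_mid','bell3_mid','bell2_mid']:
    print(t,[(np.round(d['xy'],1).tolist(),np.round(atz(p,d['xy'],.032,st)[:2],4).tolist(),round(d['confidence'],2)) for d in vision.spot_point(p,t)][:8])
E
```

```text
[0.65975588 0.16576685 1.35829751]
grasp [0.4519 0.4065 0.0552] shift(mm) [-1.8 -1.5  2.2] turn z deg None
bell4_mid []
bell3_mid [([258.5, 100.1], [0.5324, 0.4198], 0.9)]
bell2_mid []
```

{"api": "arm_command", "payload": {"commands": [{"xyz": [0,-0.001,0.001],"delta_rot": [0,0,0]},{"xyz": [0,0,0],"delta_rot": [0,0,0]},{"xyz": [0,0,0],"delta_rot": [0,0,0]},{"xyz": [0,0,0],"delta_rot": [0,0,0]},{"xyz": [0,0,0],"delta_rot": [0,0,0]}], "fingers": -1, "grip_force": 40}}

```text
time: 20.77
ee_pos: [0.4516, 0.4082, 0.2094]
tcp_rot: [-3.141, -0.001, 0.03]
contact_force: [-1.4, -1.2, 4.8]
grip_width: 0.162
```

{"api": "arm_command", "payload": {"commands": [{"xyz": [0,0,-0.02],"delta_rot": [0,0,0]},{"xyz": [0,0,-0.035],"delta_rot": [0,0,0]},{"xyz": [0,0,-0.04],"delta_rot": [0,0,0]},{"xyz": [0,0,-0.04],"delta_rot": [0,0,0]},{"xyz": [0,0,-0.02],"delta_rot": [0,0,0]}]}}

```text
time: 21.18
ee_pos: [0.452, 0.4085, 0.3689]
tcp_rot: [-3.138, -0.006, 0.03]
contact_force: [1.0, 0.5, -0.9]
grip_width: 0.161
```

```bash
python3 - <<'E'
from h import *
st=monitor.observe();print(st['grip_width']);go([.5338,-.0065,.20])
E
```

```text
0.16069666100584976
grasp [0.4529 0.409  0.2142] shift(mm) [ 68.3 417.8  13.2] turn z deg None
```

{"api": "arm_command", "payload": {"commands": [{"xyz": [0.0085,0.0385,0],"delta_rot": [0,0,0]},{"xyz": [0.0085,0.0385,0],"delta_rot": [0,0,0]},{"xyz": [0.0085,0.0385,0],"delta_rot": [0,0,0]},{"xyz": [0.0085,0.0385,0],"delta_rot": [0,0,0]},{"xyz": [0.0085,0.0385,0],"delta_rot": [0,0,0]}]}}

```text
time: 21.6
ee_pos: [0.4993, 0.2152, 0.363]
tcp_rot: [3.141, 0.001, 0.031]
contact_force: [-0.2, -0.9, -2.8]
grip_width: 0.161
```

{"api": "arm_command", "payload": {"commands": [{"xyz": [0.0085,0.0385,0],"delta_rot": [0,0,0]},{"xyz": [0.0085,0.0385,0],"delta_rot": [0,0,0]},{"xyz": [0.0085,0.0385,0],"delta_rot": [0,0,0]},{"xyz": [0,0,0.02],"delta_rot": [0,0,0]},{"xyz": [0,0,0],"delta_rot": [0,0,0]}]}}

```text
time: 22.02
ee_pos: [0.5278, 0.1001, 0.3401]
tcp_rot: [-3.141, 0.006, 0.026]
contact_force: [-1.5, -0.4, -2.7]
grip_width: 0.16
```

```bash
python3 - <<'E'
from h import *
st=monitor.observe();print(st['grip_width']);go([.5307,.1035,.077])
E
```

```text
0.15962849266234239
grasp [0.5269 0.1001 0.1855] shift(mm) [  4.6  -3.2 108.4] turn z deg None
```

{"api": "arm_command", "payload": {"commands": [{"xyz": [0.003,-0.002,0.03],"delta_rot": [0,0,0]},{"xyz": [0,0,0.03],"delta_rot": [0,0,0]},{"xyz": [0,0,0.025],"delta_rot": [0,0,0]},{"xyz": [0,0,0.01],"delta_rot": [0,0,0]},{"xyz": [0,0,0.005],"delta_rot": [0,0,0]}]}}

```text
time: 22.43
ee_pos: [0.5303, 0.1052, 0.2415]
tcp_rot: [-3.141, 0.005, 0.031]
contact_force: [0.5, -0.0, -1.8]
grip_width: 0.16
```

{"api": "arm_command", "payload": {"commands": [{"xyz": [0,0,0.004],"delta_rot": [0,0,0]},{"xyz": [0,0,0.003],"delta_rot": [0,0,0]},{"xyz": [0,0,0],"delta_rot": [0,0,0]},{"xyz": [0,0,0],"delta_rot": [0,0,0]}]}}

```text
time: 22.77
ee_pos: [0.5321, 0.1044, 0.2379]
tcp_rot: [3.141, -0.002, 0.03]
contact_force: [-0.2, 0.0, -0.6]
grip_width: 0.162
```

```bash
python3 - <<'E'
from h import *
st=monitor.observe();print(st['grip_width'],st['contact_force']);go([.5307,.1035,.077])
E
```

```text
0.16216239233416715 [-0.1746104   0.03991022 -0.55176075]
grasp [0.5325 0.1044 0.0832] shift(mm) [-1.8  0.8  6.2] turn z deg None
```

{"api": "arm_command", "payload": {"commands": [{"xyz": [0,0,0.003],"delta_rot": [0,0,0]},{"xyz": [0,0,0.002],"delta_rot": [0,0,0]},{"xyz": [0,0,0.001],"delta_rot": [0,0,0]},{"xyz": [0,0,0],"delta_rot": [0,0,0]}]}}

```text
time: 23.1
ee_pos: [0.5318, 0.1042, 0.2314]
tcp_rot: [3.141, -0.001, 0.03]
contact_force: [-1.9, 0.1, 3.7]
grip_width: 0.16
```

{"api": "arm_command", "payload": {"commands": [{"xyz": [0,0,0],"delta_rot": [0,0,0]},{"xyz": [0,0,0],"delta_rot": [0,0,0]},{"xyz": [0,0,0],"delta_rot": [0,0,0]}], "fingers": 0.1}}

```text
time: 23.35
ee_pos: [0.5316, 0.1043, 0.2308]
tcp_rot: [-3.142, -0.0, 0.03]
contact_force: [-0.4, 0.3, 0.1]
grip_width: 0.55
```

{"api": "arm_command", "payload": {"commands": [{"xyz": [0,0,-0.02],"delta_rot": [0,0,0]},{"xyz": [0,0,-0.03],"delta_rot": [0,0,0]},{"xyz": [0,0,-0.04],"delta_rot": [0,0,0]},{"xyz": [0,0,-0.04],"delta_rot": [0,0,0]},{"xyz": [0,0,-0.03],"delta_rot": [0,0,0]}]}}

```text
time: 23.77
ee_pos: [0.5317, 0.1043, 0.3942]
tcp_rot: [3.141, -0.003, 0.03]
contact_force: [1.4, 1.0, 0.3]
grip_width: 0.553
```

{"api": "arm_command", "payload": {"commands": [{"xyz": [-0.016,0.03,-0.01],"delta_rot": [0,0,0]},{"xyz": [-0.016,0.03,-0.01],"delta_rot": [0,0,0]},{"xyz": [-0.016,0.03,-0.01],"delta_rot": [0,0,0]},{"xyz": [-0.016,0.03,-0.01],"delta_rot": [0,0,0]},{"xyz": [-0.016,0.03,-0.01],"delta_rot": [0,0,0]}]}}

```text
time: 24.18
ee_pos: [0.4551, -0.0491, 0.4412]
tcp_rot: [3.141, -0.0, 0.031]
contact_force: [0.5, -1.5, -0.7]
grip_width: 0.551
```

```bash
python3 - <<'E'
from h import *
st=monitor.observe();print(st['ee_pos'],st['tcp_rot'])
p=vision.get_image('wrist'); save(p,'wrist8'); np.save('w8.npy',dict(p=p,st=st),allow_pickle=True)
for t,z in [('bell4_mid',.054),('bell3_mid',.054),('bell2_mid',.054),('bell1_mid',.054),('pocket1',.022),('plug_mid',.032),('key_grip',.147),('ledge',.105)]:
    print(t,[(np.round(d['xy'],1).tolist(),np.round(atz(p,d['xy'],z,st)[:2],4).tolist(),round(d['confidence'],2)) for d in vision.spot_point(p,t)][:8])
s=vision.get_image('scene'); save(s,'scene1')
a=cv2.imread('pics/wrist8.png');b=cv2.imread('pics/scene1.png')
cv2.imwrite('pics/c1.png',np.hstack([a[:,60:460],b[100:420,160:560][:320].copy() if 0 else cv2.copyMakeBorder(b[100:420,160:560],0,100,0,0,cv2.BORDER_CONSTANT)]))
E
```

```text
[ 0.45508226 -0.04906172  0.44117591] [ 3.14136069e+00 -3.99042167e-04  3.07023636e-02]
bell4_mid [([144.2, 116.0], [0.529, 0.109], 0.8)]
bell3_mid [([52.2, 166.7], [0.4679, 0.2236], 0.97), ([291.4, 100.4], [0.5509, -0.0574], 0.87), ([534.4, 177.3], [0.4732, -0.3526], 0.39)]
bell2_mid [([196.1, 113.3], [0.5338, 0.0499], 0.82), ([226.8, 116.5], [0.5314, 0.0153], 0.6)]
bell1_mid []
pocket1 [([199.8, 115.5], [0.5321, 0.0541], 0.81), ([291.2, 114.8], [0.5365, -0.0588], 0.77), ([159.1, 118.6], [0.5268, 0.1047], 0.77), ([251.0, 114.9], [0.5348, -0.0092], 0.66), ([214.3, 158.5], [0.4798, 0.0378], 0.5)]
plug_mid [([160.8, 117.5], [0.5281, 0.0987], 0.62), ([310.5, 241.4], [0.3735, -0.0913], 0.6)]
key_grip []
ledge [([216.8, 155.9], [0.4922, 0.0172], 0.88)]
```

View pics/c1.png

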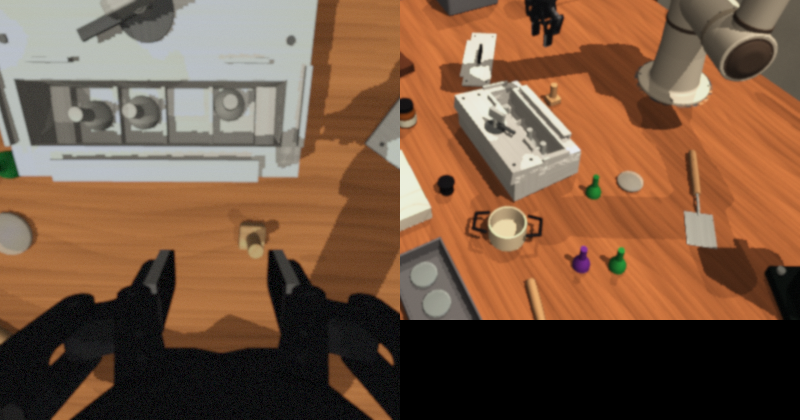

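The bells stand in three pockets at crop (90,115), (140,110) and (230,103), the last shifted back a little but upright. The plug stands on the bench at (253,240), and no steel bell is left outside. Now the cover.

{"api": "arm_command", "payload": {"commands": [{"xyz": [0,0.037,0.004],"delta_rot": [0,0,0]},{"xyz": [0,0.037,0.004],"delta_rot": [0,0,0]},{"xyz": [0,0.037,0.004],"delta_rot": [0,0,0]},{"xyz": [0,0.037,0.004],"delta_rot": [0,0,0]},{"xyz": [0,0.037,0.004],"delta_rot": [0,0,0]}]}}

```text
time: 25.1
ee_pos: [0.4618, -0.2341, 0.4203]
tcp_rot: [-3.141, 0.0, 0.031]
contact_force: [-0.1, -0.5, 0.8]
grip_width: 0.548
```

{"api": "arm_command", "payload": {"commands": [{"xyz": [0,0.037,0.004],"delta_rot": [0,0,0]},{"xyz": [0,0.037,0.004],"delta_rot": [0,0,0]},{"xyz": [0,0.037,0.004],"delta_rot": [0,0,0]},{"xyz": [-0.004,0.037,0.004],"delta_rot": [0,0,0]}]}}

```text
time: 25.43
ee_pos: [0.4627, -0.3823, 0.4039]
tcp_rot: [-3.141, 0.0, 0.031]
contact_force: [1.1, 0.9, 0.5]
grip_width: 0.551
```

{"api": "arm_command", "payload": {"commands": [{"xyz": [0,0,0],"delta_rot": [0,0,7]},{"xyz": [0,0,0],"delta_rot": [0,0,7]},{"xyz": [0,0,0],"delta_rot": [0,0,7]},{"xyz": [0,0,0],"delta_rot": [0,0,7]},{"xyz": [0,0,0],"delta_rot": [0,0,7]}]}}

```text
time: 25.85
ee_pos: [0.4627, -0.3806, 0.4041]
tcp_rot: [-3.141, 0.001, -0.586]
contact_force: [0.2, 0.0, -0.3]
grip_width: 0.551
```

{"api": "arm_command", "payload": {"commands": [{"xyz": [0,0,0],"delta_rot": [0,0,7]},{"xyz": [0,0,0],"delta_rot": [0,0,7]},{"xyz": [0,0,0],"delta_rot": [0,0,7]},{"xyz": [0,0,0],"delta_rot": [0,0,7]},{"xyz": [0,0,0],"delta_rot": [0,0,7]}]}}

```text
time: 26.27
ee_pos: [0.4627, -0.3805, 0.4041]
tcp_rot: [3.141, 0.001, -1.196]
contact_force: [0.8, -0.2, -0.2]
grip_width: 0.55
```

{"api": "arm_command", "payload": {"commands": [{"xyz": [0,0,0],"delta_rot": [0,0,7]},{"xyz": [0,0,0],"delta_rot": [0,0,7]},{"xyz": [0,0,0],"delta_rot": [0,0,7]},{"xyz": [0,0,0],"delta_rot": [0,0,7]},{"xyz": [0,0,0],"delta_rot": [0,0,7]}]}}

```text
time: 26.68
ee_pos: [0.4627, -0.3805, 0.4041]
tcp_rot: [3.141, 0.001, -1.807]
contact_force: [-0.2, -0.1, -0.1]
grip_width: 0.549
```

{"api": "arm_command", "payload": {"commands": [{"xyz": [0,0,0],"delta_rot": [0,0,7]},{"xyz": [0,0,0],"delta_rot": [0,0,0]},{"xyz": [0,0,0],"delta_rot": [0,0,0]}]}}

```text
time: 26.93
ee_pos: [0.4626, -0.3806, 0.4043]
tcp_rot: [3.141, 0.0, -1.92]
contact_force: [0.6, 0.1, 0.2]
grip_width: 0.549
```

```bash
python3 - <<'E'
from h import *
st=monitor.observe();print(st['joint_pos'],st['ee_pos'],st['tcp_rot'])
p=vision.get_image('wrist'); save(p,'wrist9'); np.save('w9.npy',dict(p=p,st=st),allow_pickle=True)
for t,z in [('cover_handle',.024),('cover_lip',0)]:
    print(t,[(np.round(d['xy'],1).tolist(),np.round(atz(p,d['xy'],z,st)[:2],4).tolist(),round(d['confidence'],2)) for d in vision.spot_point(p,t)][:8])
E
```

```text
[-8.90065171e-01  2.20476880e-01  1.52680147e+00  7.61988617e-05
  1.39501558e+00  2.60108331e+00] [ 0.46255761 -0.38062316  0.40426895] [ 3.14102995e+00  4.25179423e-04 -1.92036563e+00]
cover_handle [([275.1, 188.5], [0.4704, -0.3786], 0.56)]
cover_lip [([236.2, 177.1], [0.5134, -0.4044], 0.91)]
```

View pics/wrist9.png

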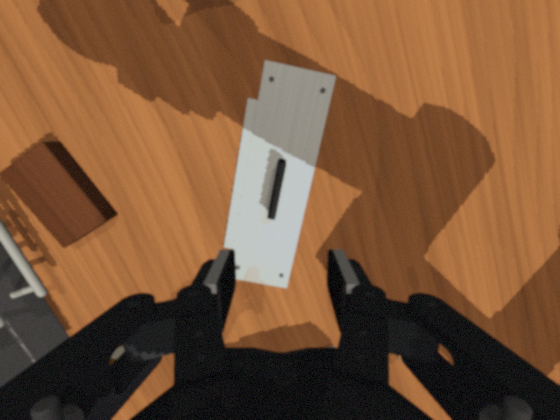

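The rib runs from (281,160) to (273,217) and the lip edge is on the left. I work out the exact pose.

```bash
python3 - <<'E'
from h import *
d=np.load('w9.npy',allow_pickle=True).item();p,st=d['p'],d['st']
a=atz(p,(281.5,160),.036,st);b=atz(p,(274,217),.036,st);print(a,b,(a+b)/2,np.linalg.norm(a-b))
ang=np.arctan2(*(a-b)[:2][::-1]);print('rib dir',np.degrees(ang))
# plate corners, right (far) edge & lip edge at z=.005
c=[atz(p,u,.005,st)[:2] for u in [(335,74),(289,288),(266,60),(226,276)]]
print(np.round(c,4),np.degrees(np.arctan2(*(c[0]-c[1])[::-1])), np.linalg.norm(c[0]-c[1]))
m=(c[0]+c[1])/2; print(m)
go([.466,-.380,.1])
E
```

```text
[ 0.45128751 -0.40889539  0.036     ] [ 0.48238645 -0.34917031  0.036     ] [ 0.46683698 -0.37903285  0.036     ] 0.06733667906396382
rib dir -117.50606030686792
[[ 0.3625 -0.4757]
 [ 0.5026 -0.2368]
 [ 0.4308 -0.5159]
 [ 0.5773 -0.2836]] -120.40355474164825 0.27696087771475136
[ 0.43254759 -0.35626312]
grasp [ 0.4623 -0.3808  0.2498] shift(mm) [ -2.   -3.2 149.8] turn z deg None
```

{"api": "arm_command", "payload": {"commands": [{"xyz": [-0.004,-0.0035,0.03],"delta_rot": [0,0,5]},{"xyz": [0,0,0.035],"delta_rot": [0,0,5]},{"xyz": [0,0,0.035],"delta_rot": [0,0,0]},{"xyz": [0,0,0.035],"delta_rot": [0,0,0]},{"xyz": [0,0,0.015],"delta_rot": [0,0,0]}]}}

```text
time: 27.5
ee_pos: [0.4655, -0.3768, 0.2493]
tcp_rot: [3.134, 0.003, -2.097]
contact_force: [0.3, 0.2, -0.9]
grip_width: 0.549
```

{"api": "arm_command", "payload": {"commands": [{"xyz": [0,0,0.01],"delta_rot": [0,0,0]},{"xyz": [0,0,0],"delta_rot": [0,0,0]},{"xyz": [0,0,0],"delta_rot": [0,0,0]}]}}

```text
time: 27.75
ee_pos: [0.4671, -0.3788, 0.2455]
tcp_rot: [-3.141, -0.0, -2.099]
contact_force: [-0.1, 0.2, 0.3]
grip_width: 0.555
```

```bash
python3 - <<'E'
from h import *
st=monitor.observe();print(st['joint_pos'],st['tcp_rot'])
p=vision.get_image('wrist'); save(p,'wrist10')
g=p['pixels'][100:330,220:340].astype(int).sum(2); 
for v in range(100,300,20): 
    r=p['pixels'][v,236:330].astype(int).sum(1); k=np.nonzero(r<150)[0]; print(v,(k.min()+236,k.max()+236) if len(k) else None)
go([.467,-.378,.027])
E
```

```text
[-8.82111467e-01  3.92621061e-01  1.64656098e+00  2.22552110e-05
  1.10136693e+00  2.78718821e+00] [-3.14060694e+00 -3.43566417e-04 -2.09851357e+00]
100 None
120 None
140 None
160 None
180 (np.int64(276), np.int64(284))
200 (np.int64(273), np.int64(286))
220 (np.int64(273), np.int64(285))
240 (np.int64(273), np.int64(284))
260 (np.int64(272), np.int64(329))
280 (np.int64(273), np.int64(329))
grasp [ 0.4677 -0.3795  0.0918] shift(mm) [-1.   1.5 64.7] turn z deg None
```

View pics/wrist10.png

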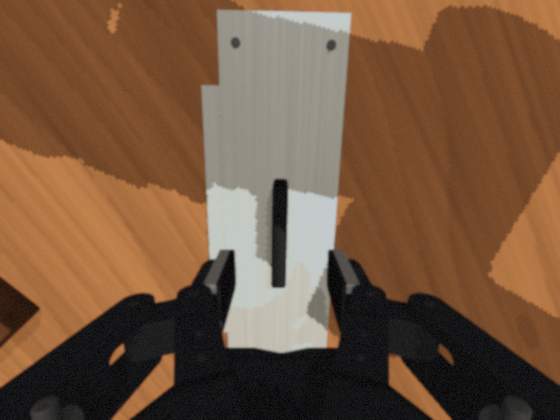

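The rib is upright in the picture, from (280,181) to (279,286), so it is aligned with the jaws.

```bash
python3 - <<'E'
from h import *
st=monitor.observe(); p=vision.get_image('wrist')
a=atz(p,(280,180.5),.036,st);b=atz(p,(279.2,286.5),.036,st);c=(a+b)/2;print(a,b,np.linalg.norm(a-b),np.degrees(np.arctan2(*(a-b)[:2][::-1])),np.degrees(st['tcp_rot'][2]));go([c[0],c[1],.027],st=st)
E
```

```text
[ 0.44998629 -0.41118055  0.036     ] [ 0.48678895 -0.34914071  0.036     ] 0.0721344446484156 -120.6768441251327 -120.24309562497734
grasp [ 0.4677 -0.3795  0.0918] shift(mm) [ 0.2 -0.8 64.8] turn z deg None
```

{"api": "arm_command", "payload": {"commands": [{"xyz": [0,-0.0005,0.025],"delta_rot": [0,0,0]},{"xyz": [0,0,0.02],"delta_rot": [0,0,0]},{"xyz": [0,0,0.012],"delta_rot": [0,0,0]},{"xyz": [0,0,0.005],"delta_rot": [0,0,0]},{"xyz": [0,0,0],"delta_rot": [0,0,0]}]}}

```text
time: 28.27
ee_pos: [0.4671, -0.3786, 0.1824]
tcp_rot: [3.141, 0.0, -2.099]
contact_force: [0.0, 1.6, 0.6]
grip_width: 0.548
```

```bash
python3 - <<'E'
from h import *
go([.4684,-.3802,.027])
E
```

```text
grasp [ 0.4671 -0.3785  0.0277] shift(mm) [ 0.8 -2.   0.7] turn z deg None
```

{"api": "arm_command", "payload": {"commands": [{"xyz": [0,0,0],"delta_rot": [0,0,0]},{"xyz": [0,0,0],"delta_rot": [0,0,0]},{"xyz": [0,0,0],"delta_rot": [0,0,0]},{"xyz": [0,0,0],"delta_rot": [0,0,0]},{"xyz": [0,0,0],"delta_rot": [0,0,0]}], "fingers": -1, "grip_force": 80}}

```text
time: 28.68
ee_pos: [0.4678, -0.3794, 0.1844]
tcp_rot: [-3.139, -0.001, -2.099]
contact_force: [-1.6, 0.6, 5.8]
grip_width: 0.1
```

{"api": "arm_command", "payload": {"commands": [{"xyz": [0,0,-0.01],"delta_rot": [0,0,0]},{"xyz": [0,0,-0.025],"delta_rot": [0,0,0]},{"xyz": [0,0,-0.035],"delta_rot": [0,0,0]},{"xyz": [0,0,-0.035],"delta_rot": [0,0,0]},{"xyz": [0,0,-0.035],"delta_rot": [0,0,0]}]}}

```text
time: 29.1
ee_pos: [0.4667, -0.3781, 0.3237]
tcp_rot: [3.139, 0.001, -2.099]
contact_force: [0.5, -0.1, -4.0]
grip_width: 0.097
```

{"api": "arm_command", "payload": {"commands": [{"xyz": [0,0,-0.035],"delta_rot": [0,0,0]},{"xyz": [0,0,-0.025],"delta_rot": [0,0,0]},{"xyz": [0,0,0],"delta_rot": [0,0,-6]},{"xyz": [0,0,0],"delta_rot": [0,0,-6]},{"xyz": [0,0,0],"delta_rot": [0,0,-6]}]}}

```text
time: 29.52
ee_pos: [0.467, -0.3784, 0.3832]
tcp_rot: [3.141, 0.0, -1.78]
contact_force: [-0.7, 0.2, -2.3]
grip_width: 0.097
```

```bash
python3 - <<'E'
from h import *
st=monitor.observe();print(st);p=vision.get_image('wrist'); save(p,'wrist11')
E
```

```text
{'time': 29.5167, 'joint_pos': array([-8.81778753e-01,  2.40909372e-01,  1.54489017e+00, -3.60025109e-05,
        1.35598294e+00,  2.46876049e+00]), 'joint_vel': array([-9.49709233e-04,  1.29316006e-02,  1.58855417e-02, -1.53480761e-03,
       -6.65969677e-04, -1.24680667e+00]), 'tau': array([ 2.83213223e-03, -4.57599163e+01, -3.55216670e+01,  9.24056018e-03,
       -5.21753286e-02,  1.32092904e+00]), 'ee_pos': array([ 0.46698427, -0.37836447,  0.38321181]), 'tcp_rot': array([ 3.14142228e+00,  9.07927909e-05, -1.77973525e+00]), 'contact_force': array([-0.69092687,  0.15354481, -2.32184053]), 'moment': array([-0.02741662,  0.03420265, -0.03387338]), 'grip_width': 0.09665285226066737}
```

{"api": "arm_command", "payload": {"commands": [{"xyz": [-0.036,0.011,-0.005],"delta_rot": [0,0,0]},{"xyz": [-0.036,0.011,-0.005],"delta_rot": [0,0,0]},{"xyz": [-0.036,0.011,-0.005],"delta_rot": [0,0,0]},{"xyz": [-0.036,0.011,-0.005],"delta_rot": [0,0,0]},{"xyz": [-0.036,0.011,-0.005],"delta_rot": [0,0,0]}]}}

```text
time: 29.98
ee_pos: [0.4509, -0.1893, 0.4074]
tcp_rot: [3.14, 0.001, -1.788]
contact_force: [0.7, 0.3, -3.6]
grip_width: 0.102
```

{"api": "arm_command", "payload": {"commands": [{"xyz": [0,0,0],"delta_rot": [0,0,-7]},{"xyz": [0,0,0],"delta_rot": [0,0,-7]},{"xyz": [0,0,0],"delta_rot": [0,0,-7]},{"xyz": [0,0,0],"delta_rot": [0,0,-7]},{"xyz": [0,0,0],"delta_rot": [0,0,-7]}]}}

```text
time: 30.4
ee_pos: [0.4514, -0.1907, 0.4074]
tcp_rot: [3.141, 0.001, -1.17]
contact_force: [-1.0, -0.0, -2.7]
grip_width: 0.098
```

{"api": "arm_command", "payload": {"commands": [{"xyz": [0,0,0],"delta_rot": [0,0,-7]},{"xyz": [0,0,0],"delta_rot": [0,0,-7]},{"xyz": [0,0,0],"delta_rot": [0,0,-7]},{"xyz": [0,0,0],"delta_rot": [0,0,-7]},{"xyz": [0,0,0],"delta_rot": [0,0,-7]}]}}

```text
time: 30.82
ee_pos: [0.4514, -0.1908, 0.4073]
tcp_rot: [-3.142, 0.001, -0.56]
contact_force: [-0.3, -0.2, -2.7]
grip_width: 0.099
```

{"api": "arm_command", "payload": {"commands": [{"xyz": [0,0,0],"delta_rot": [0,0,-7]},{"xyz": [0,0,0],"delta_rot": [0,0,-7]},{"xyz": [0,0,0],"delta_rot": [0,0,-7]},{"xyz": [0,0,0],"delta_rot": [0,0,-7]},{"xyz": [0,0,0],"delta_rot": [0,0,-7]}]}}

```text
time: 31.23
ee_pos: [0.4514, -0.1909, 0.4073]
tcp_rot: [-3.141, 0.001, 0.051]
contact_force: [-0.0, 0.2, -2.2]
grip_width: 0.1
```

{"api": "arm_command", "payload": {"commands": [{"xyz": [0,0,0],"delta_rot": [0,0,-7]},{"xyz": [0,0,0],"delta_rot": [0,0,-7]},{"xyz": [0,0,0],"delta_rot": [0,0,-7]},{"xyz": [0,0,0],"delta_rot": [0,0,-7]},{"xyz": [0,0,0],"delta_rot": [0,0,-7]}]}}

```text
time: 31.65
ee_pos: [0.4514, -0.1909, 0.4074]
tcp_rot: [-3.14, 0.0, 0.662]
contact_force: [0.2, -0.1, -2.8]
grip_width: 0.096
```

{"api": "arm_command", "payload": {"commands": [{"xyz": [0,0,0],"delta_rot": [0,0,-7]},{"xyz": [0,0,0],"delta_rot": [0,0,-7]},{"xyz": [0,0,0],"delta_rot": [0,0,-7]},{"xyz": [0,0,0],"delta_rot": [0,0,-7]},{"xyz": [0,0,0],"delta_rot": [0,0,-7]}]}}

```text
time: 32.07
ee_pos: [0.4514, -0.1909, 0.4073]
tcp_rot: [-3.14, -0.0, 1.273]
contact_force: [-0.4, -0.2, -3.5]
grip_width: 0.101
```

{"api": "arm_command", "payload": {"commands": [{"xyz": [0,0,0],"delta_rot": [0,0,-7]},{"xyz": [0,0,0],"delta_rot": [0,0,-7]},{"xyz": [0,0,0],"delta_rot": [0,0,-6]},{"xyz": [0,0,0],"delta_rot": [0,0,0]}]}}

```text
time: 32.4
ee_pos: [0.4514, -0.1909, 0.4074]
tcp_rot: [-3.141, -0.001, 1.619]
contact_force: [0.1, 0.0, -3.2]
grip_width: 0.101
```

```bash
python3 - <<'E'
from h import *
st=monitor.observe();print(st['joint_pos'],st['ee_pos'],np.degrees(st['tcp_rot']));p=vision.get_image('wrist'); save(p,'wrist11')
s=vision.get_image('side');save(s,'side11');q=vision.get_image('scene');save(q,'scene11')
a,b,c=[cv2.imread(f'pics/{n}11.png') for n in ('wrist','side','scene')]
cv2.imwrite('pics/c2.png',np.hstack([cv2.resize(a,None,fx=.6,fy=.6)[:250],cv2.resize(b,None,fx=.8,fy=.8)[60:310,90:440]]))
E
```

```text
[-6.47164144e-01 -6.67902296e-02  1.82480230e+00  1.11425881e-05
  1.38478521e+00 -6.95331366e-01] [ 0.45143016 -0.19087281  0.40735839] [-1.79947405e+02 -4.46985775e-02  9.27596396e+01]
```

View pics/c2.png

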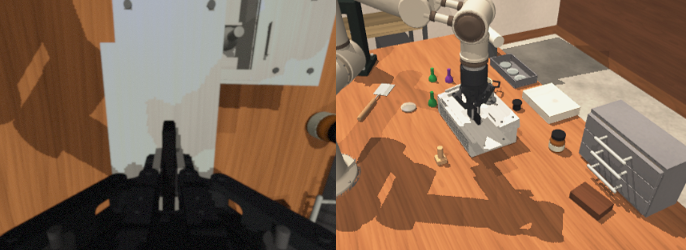

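The cover is held level with its lip toward the robot (left in the wrist view). I work out the tilted approach poses.

```bash
cat >> h.py <<'E'
BO=np.array([.5335,.021,0]); PSI=.03
Rb=R.from_euler('z',PSI).as_matrix(); Rd=Rb@R.from_euler('y',-8,degrees=True).as_matrix(); OD=BO+[0,0,.098]
def cov_target(alpha,lip,h=.028,st=None):
    st=st or monitor.observe()
    Rc=Rb@R.from_euler('y',-(8+alpha),degrees=True).as_matrix()
    Rt=np.c_[Rc[:,1],Rc[:,0],-Rc[:,2]]
    tcp=OD+Rd@np.array(lip)+.053*Rc[:,0]+(h+manip.tcp_to_grasp)*Rc[:,2]
    R0=rpy(st['tcp_rot'])
    print('tcp',np.round(tcp,4),'shift now(mm)',np.round(1e3*R0.T@(tcp-st['ee_pos']),1),'rotvec tool deg',np.round(R.from_matrix(R0.T@Rt).as_rotvec(degrees=True),2),'shift in target axes',np.round(1e3*Rt.T@(tcp-st['ee_pos']),1))
def lip_now(h=.028,st=None):
    st=st or monitor.observe(); Rt=rpy(st['tcp_rot']); Rc=np.c_[Rt[:,1],Rt[:,0],-Rt[:,2]]
    L=st['ee_pos']-.053*Rc[:,0]-(h+manip.tcp_to_grasp)*Rc[:,2]
    print('lip deck mm',np.round(1e3*Rd.T@(L-OD),1),'alpha',np.degrees(np.arctan2((Rd.T@Rc)[2,0],(Rd.T@Rc)[0,0])),'yaw',np.degrees((Rd.T@Rc)[1,0]),'roll',np.degrees((Rd.T@Rc)[2,1]),'F',st['contact_force'],st['moment'])
E
python3 - <<'E'
from h import *
cov_target(13,(-.028,0,.06)); lip_now()
E
```

```text
tcp [0.4815 0.0194 0.3431] shift now(mm) [208.9  39.1  64.5] rotvec tool deg [-21.03  -0.17   0.78] shift in target axes [209.4  10.7  73.1]
lip deck mm [-122.3 -210.1  145.2] alpha -8.031308371402524 yaw 0.7905432888137335 roll 0.13621399072112897 F [ 0.31524784 -0.3086974  -2.91863965] [ 0.03330998 -0.02204065  0.01019768]
```

{"api": "arm_command", "payload": {"commands": [{"xyz": [0.035,0.0065,0],"delta_rot": [0,0,0]},{"xyz": [0.035,0.0065,0],"delta_rot": [0,0,0]},{"xyz": [0.035,0.0065,0],"delta_rot": [0,0,0]},{"xyz": [0.035,0.0065,0],"delta_rot": [0,0,0]},{"xyz": [0.035,0.0065,0],"delta_rot": [0,0,0]}]}}

```text
time: 32.97
ee_pos: [0.4757, -0.0132, 0.4078]
tcp_rot: [3.141, -0.0, 1.615]
contact_force: [1.8, -0.0, -3.3]
grip_width: 0.1
```

{"api": "arm_command", "payload": {"commands": [{"xyz": [0.034,0.0065,0],"delta_rot": [0,0,0]},{"xyz": [0,0,0],"delta_rot": [-7,0,0.3]},{"xyz": [0,0,0],"delta_rot": [-7,0,0.3]},{"xyz": [0,0,0],"delta_rot": [-7,0,0.2]},{"xyz": [0,0,0],"delta_rot": [0,0,0]}]}}

```text
time: 33.38
ee_pos: [0.4799, 0.02, 0.4074]
tcp_rot: [2.772, -0.003, 1.603]
contact_force: [-1.0, -0.5, -2.7]
grip_width: 0.096
```

```bash
python3 - <<'E'
from h import *
cov_target(13,(-.028,0,.03)); lip_now(); print(monitor.observe()['joint_pos'])
p=vision.get_image('wrist'); save(p,'wrist12')
s=vision.get_image('side');save(s,'side12')
a,b=[cv2.imread(f'pics/{n}12.png') for n in ('wrist','side')]
cv2.imwrite('pics/c3.png',np.hstack([cv2.resize(a,None,fx=.7,fy=.7)[:290],cv2.resize(b[120:265,190:390],None,fx=2,fy=2)]))
E
```

```text
tcp [0.4856 0.0196 0.3134] shift now(mm) [ -0.9 -28.6  89.8] rotvec tool deg [ 0.17 -0.22  0.03] shift in target axes [ -0.6 -28.4  89.9]
lip deck mm [-20.    1.3 123.9] alpha 13.168161650681338 yaw 0.03155942040282063 roll 0.20588400194869028 F [-1.03994678 -0.54852465 -2.74956669] [-0.06363857  0.45745791  0.04509411]
[-0.23907434 -0.22326121  1.98148584  0.11652831  1.0300532  -0.31253149]
```

View pics/c3.png

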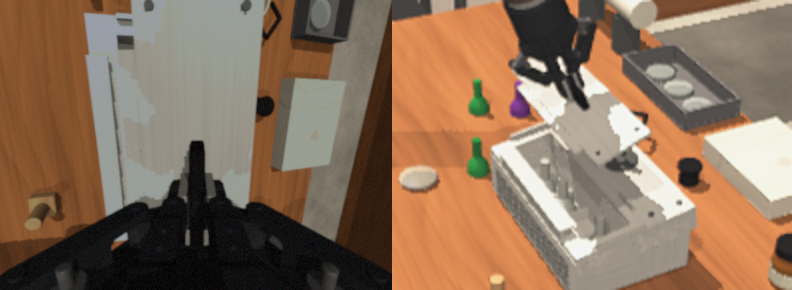

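{"api": "arm_command", "payload": {"commands": [{"xyz": [0,-0.008,0.024],"delta_rot": [0,0,0]},{"xyz": [0,-0.008,0.024],"delta_rot": [0,0,0]},{"xyz": [0,-0.008,0.024],"delta_rot": [0,0,0]},{"xyz": [0,-0.004,0.015],"delta_rot": [0,0,0]},{"xyz": [0,0,0],"delta_rot": [0,0,0]}]}}

```text
time: 33.9
ee_pos: [0.4843, 0.02, 0.312]
tcp_rot: [2.787, -0.005, 1.604]
contact_force: [-0.4, -0.5, -3.0]
grip_width: 0.099
```

```bash
python3 - <<'E'
from h import *
cov_target(13,(-.030,0,.006)); lip_now()
EE=1
p=vision.get_image('wrist'); save(p,'wrist13')
s=vision.get_image('side');save(s,'side13')
c=vision.get_image('scene');save(c,'scene13')
for q,n in((s,'side'),(c,'scene')):
  for t in ('cover_lip','cover_handle','ledge'): print(n,t,[(np.round(d['xy'],1).tolist(),round(d['confidence'],2)) for d in vision.spot_point(q,t)][:3])
  print('expect lip/ledge',proj(q,[OD+Rd@[-.028,0,.030],OD+Rd@[-.042,0,.013]]).round(1))
a,b,c=[cv2.imread(f'pics/{n}13.png') for n in ('wrist','side','scene')]
cv2.imwrite('pics/c4.png',np.hstack([cv2.resize(c[150:300,200:360],None,fx=2.4,fy=2.4),cv2.resize(b[120:270,215:385],None,fx=2.4,fy=2.4)]))
E
```

```text
tcp [0.487  0.0196 0.2893] shift now(mm) [-0.6 -5.4 22.1] rotvec tool deg [-0.69 -0.34  0.05] shift in target axes [-0.4 -5.7 22.1]
lip deck mm [-31.8   1.5  28.9] alpha 12.308034123629454 yaw 0.05404414302612448 roll 0.3196228215587827 F [-0.38361781 -0.493795   -2.96548132] [0.00620371 0.45787908 0.0015367 ]
side cover_lip [([267.5, 207.5], 0.76)]
side cover_handle [([280.6, 192.6], 0.69), ([278.0, 239.3], 0.19)]
side ledge [([266.3, 210.8], 0.65), ([204.7, 207.7], 0.45)]
expect lip/ledge [[268.3 206.1]
 [264.9 212.4]]
scene cover_lip [([295.1, 207.6], 0.69)]
scene cover_handle [([282.7, 198.2], 0.74), ([277.9, 236.4], 0.26)]
scene ledge [([299.2, 261.2], 0.74), ([299.9, 211.8], 0.61)]
expect lip/ledge [[296.5 207. ]
 [300.  211. ]]
```

View pics/c4.png

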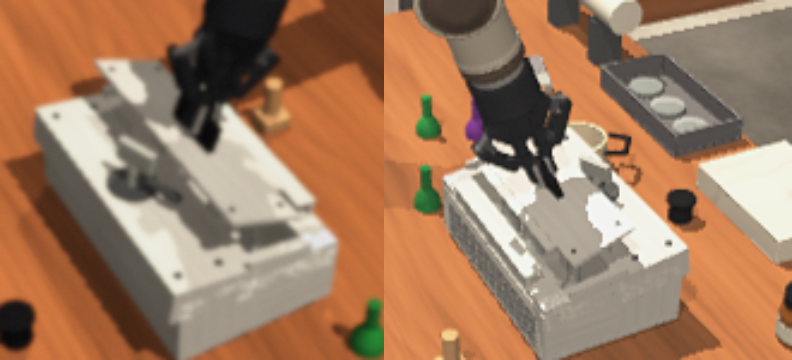

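Predicted and detected lip and ledge agree within 2 px. I lower the lip to rim level, just in front of the slot.

{"api": "arm_command", "payload": {"commands": [{"xyz": [0,-0.001,0.008],"delta_rot": [-0.5,0,0]},{"xyz": [0,-0.002,0.007],"delta_rot": [0,0,0]},{"xyz": [0,-0.001,0.005],"delta_rot": [0,0,0]},{"xyz": [0,0,0],"delta_rot": [0,0,0]},{"xyz": [0,0,0],"delta_rot": [0,0,0]}]}}

```text
time: 34.77
ee_pos: [0.4891, 0.0201, 0.2958]
tcp_rot: [2.768, -0.003, 1.605]
contact_force: [1.1, -0.1, -2.6]
grip_width: 0.102
```

```bash
python3 - <<'E'
from h import *
cov_target(13,(-.053,0,.004)); lip_now()
E
```

```text
tcp [0.4645 0.0189 0.2841] shift now(mm) [ -0.3 -27.2   1.9] rotvec tool deg [ 0.42 -0.22  0.15] shift in target axes [ -0.4 -27.2   2.1]
lip deck mm [-25.6   1.   12.1] alpha 13.418793422507994 yaw 0.14651859773012138 roll 0.183638114307868 F [ 1.05050924 -0.14753297 -2.59538325] [0.0181565  0.39263203 0.02707022]
```

{"api": "arm_command", "payload": {"commands": [{"xyz": [0,-0.002,0.003],"delta_rot": [0,0,0]},{"xyz": [0,-0.002,0.003],"delta_rot": [0,0,0]},{"xyz": [0,-0.001,0.001],"delta_rot": [0,0,0]},{"xyz": [0,0,0],"delta_rot": [0,0,0]}]}}

```text
time: 35.1
ee_pos: [0.4869, 0.02, 0.2874]
tcp_rot: [2.768, -0.003, 1.605]
contact_force: [0.0, 0.3, -2.9]
grip_width: 0.102
```

```bash
python3 - <<'E'
from h import *
cov_target(13,(-.053,0,.004)); lip_now()
E
```

```text
tcp [0.4645 0.0189 0.2841] shift now(mm) [ -0.4 -22.1  -5.1] rotvec tool deg [ 0.43 -0.22  0.16] shift in target axes [ -0.4 -22.1  -5. ]
lip deck mm [-28.9   1.    4.1] alpha 13.430766981391416 yaw 0.1560431776135545 roll 0.17946850557998528 F [ 0.00610115  0.29887338 -2.86709059] [ 0.03539031  0.41036873 -0.06991009]
```

{"api": "arm_command", "payload": {"commands": [{"xyz": [0,-0.005,-0.0012],"delta_rot": [0,0,0]},{"xyz": [0,-0.005,-0.0012],"delta_rot": [0,0,0]},{"xyz": [0,-0.004,-0.001],"delta_rot": [0,0,0]},{"xyz": [0,0,0],"delta_rot": [0,0,0]}]}}

```text
time: 35.43
ee_pos: [0.472, 0.0196, 0.2857]
tcp_rot: [2.767, -0.003, 1.605]
contact_force: [0.3, 0.3, -2.6]
grip_width: 0.101
```

```bash
python3 - <<'E'
from h import *
cov_target(13,(-.053,0,.004)); lip_now()
E
```

```text
tcp [0.4645 0.0189 0.2841] shift now(mm) [-0.4 -7.6 -1.3] rotvec tool deg [ 0.44 -0.22  0.15] shift in target axes [-0.4 -7.6 -1.3]
lip deck mm [-43.9   1.    4.4] alpha 13.438590340939667 yaw 0.15136594455680286 roll 0.17821009747420025 F [ 0.28991866  0.3277637  -2.59491326] [-0.07173336  0.39405645  0.04054649]
```

{"api": "arm_command", "payload": {"commands": [{"xyz": [0,-0.003,-0.0007],"delta_rot": [0,0,0]},{"xyz": [0,-0.003,-0.0007],"delta_rot": [0,0,0]},{"xyz": [0,-0.002,-0.0005],"delta_rot": [0,0,0]},{"xyz": [0,0,0],"delta_rot": [0,0,0]}]}}

```text
time: 35.77
ee_pos: [0.4644, 0.0192, 0.2847]
tcp_rot: [2.767, -0.002, 1.605]
contact_force: [0.2, 0.7, -3.7]
grip_width: 0.1
```

```bash
python3 - <<'E'
from h import *
cov_target(13,(-.053,0,.004)); lip_now()
s=vision.get_image('side');save(s,'side14')
c=vision.get_image('scene');save(c,'scene14')
for q,n in((s,'side'),(c,'scene')):
  for t in ('cover_lip','cover_handle'): print(n,t,[(np.round(d['xy'],1).tolist(),round(d['confidence'],2)) for d in vision.spot_point(q,t)][:3])
  print('expect handle',proj(q,[OD+Rd@[0,0,.024]]).round(1))
b,c=[cv2.imread(f'pics/{n}14.png') for n in ('side','scene')]
cv2.imwrite('pics/c5.png',np.hstack([cv2.resize(c[150:300,200:360],None,fx=2.4,fy=2.4),cv2.resize(b[120:270,215:385],None,fx=2.4,fy=2.4)]))
E
```

```text
tcp [0.4645 0.0189 0.2841] shift now(mm) [-0.3 -0.2  0.5] rotvec tool deg [ 0.48 -0.21  0.16] shift in target axes [-0.3 -0.2  0.6]
lip deck mm [-51.4   0.8   4.5] alpha 13.475520937879708 yaw 0.15512983835199412 roll 0.16838012739781463 F [ 0.20922623  0.66041559 -3.699974  ] [-0.07641807  0.4012828  -0.00533464]
side cover_lip [([262.6, 215.1], 0.56)]
side cover_handle [([274.3, 199.7], 0.74)]
expect handle [[277.2 204.2]]
scene cover_lip [([303.9, 213.1], 0.94)]
scene cover_handle [([292.1, 208.3], 0.7), ([286.5, 216.8], 0.22)]
expect handle [[286.7 211.4]]
```

View pics/c5.png

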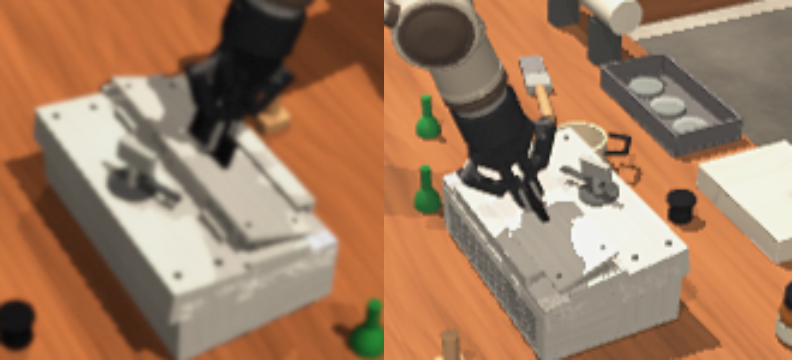

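The lip sits under the ledge with no contact and the far edge still raised. I swing the far edge down about the lip.

{"api": "arm_command", "payload": {"commands": [{"xyz": [0,0.0046,0.0019],"delta_rot": [1.5,0,0]},{"xyz": [0,0.0046,0.0019],"delta_rot": [1.5,0,0]},{"xyz": [0,0.0046,0.0019],"delta_rot": [1.5,0,0]},{"xyz": [0,0.0046,0.0019],"delta_rot": [1.5,0,0]},{"xyz": [0,0,0],"delta_rot": [0,0,0]}]}}

```text
time: 36.48
ee_pos: [0.486, 0.0198, 0.284]
tcp_rot: [2.872, -0.002, 1.605]
contact_force: [0.3, -0.1, -2.3]
grip_width: 0.102
```

```bash
python3 - <<'E'
from h import *
cov_target(0,(-.053,0,.0)); lip_now()
E
```

```text
tcp [0.5081 0.0202 0.2789] shift now(mm) [-0.3 19.9 10.8] rotvec tool deg [ 7.44 -0.16  0.2 ] shift in target axes [-0.2 21.1  8.1]
lip deck mm [-50.    0.6   2.8] alpha 7.440688078797706 yaw 0.1925021359515678 roll 0.15069131147376214 F [ 0.26482259 -0.05876687 -2.30908008] [-0.06524052  0.20307243  0.00623748]
```

{"api": "arm_command", "payload": {"commands": [{"xyz": [0,0.0042,0.0018],"delta_rot": [1.5,0,0]},{"xyz": [0,0.0042,0.0018],"delta_rot": [1.5,0,0]},{"xyz": [0,0.0042,0.0018],"delta_rot": [1.5,0,0]},{"xyz": [0,0,0],"delta_rot": [0,0,0]}]}}

```text
time: 36.82
ee_pos: [0.4993, 0.0203, 0.2819]
tcp_rot: [2.951, -0.002, 1.605]
contact_force: [1.0, 0.7, 1.4]
grip_width: 0.1
```

```bash
python3 - <<'E'
from h import *
cov_target(0,(-.053,0,.0)); lip_now()
E
```

```text
tcp [0.5081 0.0202 0.2789] shift now(mm) [-0.3  8.1  4.6] rotvec tool deg [ 2.94 -0.15  0.2 ] shift in target axes [-0.3  8.3  4.2]
lip deck mm [-51.9   0.6   1.7] alpha 2.942002543363549 yaw 0.19926864542856554 roll 0.1474069371401301 F [0.98791147 0.68066339 1.38084592] [-0.10735471  0.19047681 -0.06381959]
```

{"api": "arm_command", "payload": {"commands": [{"xyz": [0,0.0045,0.0014],"delta_rot": [1.5,0,0]},{"xyz": [0,0,0],"delta_rot": [0,0,0]},{"xyz": [0,0,0],"delta_rot": [0,0,0]}]}}

```text
time: 37.07
ee_pos: [0.5033, 0.0204, 0.2814]
tcp_rot: [2.974, -0.002, 1.605]
contact_force: [0.4, 0.1, -0.3]
grip_width: 0.099
```

```bash
python3 - <<'E'
from h import *
cov_target(0,(-.053,0,.0)); lip_now()
s=vision.get_image('side');save(s,'side15')
c=vision.get_image('scene');save(c,'scene15')
for q,n in((s,'side'),(c,'scene')):
  for t in ('cover_lip','cover_handle'): print(n,t,[(np.round(d['xy'],1).tolist(),round(d['confidence'],2)) for d in vision.spot_point(q,t)][:3])
  print('expect handle',proj(q,[OD+Rd@[0,0,.024]]).round(1))
b,c=[cv2.imread(f'pics/{n}15.png') for n in ('side','scene')]
cv2.imwrite('pics/c6.png',np.hstack([cv2.resize(c[150:300,200:360],None,fx=2.4,fy=2.4),cv2.resize(b[120:270,215:385],None,fx=2.4,fy=2.4)]))
E
```

```text
tcp [0.5081 0.0202 0.2789] shift now(mm) [-0.3  4.3  3.2] rotvec tool deg [ 1.58 -0.14  0.22] shift in target axes [-0.3  4.4  3.1]
lip deck mm [-52.4   0.6   1.7] alpha 1.5753988155331649 yaw 0.21345194231079914 roll 0.13890819199465118 F [ 0.36668749  0.06590166 -0.30589217] [-0.18771072  0.06229537  0.03706387]
side cover_lip [([258.9, 212.6], 0.98)]
side cover_handle [([276.9, 203.5], 0.73)]
expect handle [[277.2 204.2]]
scene cover_lip [([303.1, 214.9], 0.7)]
scene cover_handle [([286.0, 211.4], 0.57)]
expect handle [[286.7 211.4]]
```

{"api": "arm_command", "payload": {"commands": [{"xyz": [0,0.0044,0.0018],"delta_rot": [1.5,0,0]},{"xyz": [0,0,0.001],"delta_rot": [0,0,0]},{"xyz": [0,0,0],"delta_rot": [0,0,0]}]}}

```text
time: 37.62
ee_pos: [0.5079, 0.0207, 0.2807]
tcp_rot: [3.002, -0.002, 1.605]
contact_force: [-7.8, 1.1, 12.6]
grip_width: 0.1
```

```bash
python3 - <<'E'
from h import *
cov_target(0,(-.053,0,.0)); lip_now()
E
```

```text
tcp [0.5081 0.0202 0.2789] shift now(mm) [-0.4 -0.   1.7] rotvec tool deg [-0.03 -0.15  0.23] shift in target axes [-0.4 -0.   1.7]
lip deck mm [-53.    0.7   1.8] alpha -0.02755146508012175 yaw 0.2292790968883756 roll 0.14945201581937945 F [-7.77701461  1.14060518 12.57789103] [-0.09477295  1.04404206 -0.0413411 ]
```

{"api": "arm_command", "payload": {"commands": [{"xyz": [0,0,0],"delta_rot": [0,0,0]},{"xyz": [0,0,0],"delta_rot": [0,0,0]},{"xyz": [0,0,0],"delta_rot": [0,0,0]},{"xyz": [0,0,0],"delta_rot": [0,0,0]}], "fingers": -0.4}}

```text
time: 37.95
ee_pos: [0.5075, 0.0207, 0.2788]
tcp_rot: [3.002, -0.003, 1.605]
contact_force: [0.0, -1.0, -0.4]
grip_width: 0.297
```

{"api": "arm_command", "payload": {"commands": [{"xyz": [0,0,-0.015],"delta_rot": [0,0,0]},{"xyz": [0,0,-0.025],"delta_rot": [0,0,0]},{"xyz": [0,0,-0.035],"delta_rot": [0,0,0]},{"xyz": [0,0,-0.035],"delta_rot": [0,0,0]},{"xyz": [0,0,-0.035],"delta_rot": [0,0,0]}]}}

```text
time: 38.37
ee_pos: [0.4869, 0.0197, 0.4237]
tcp_rot: [3.003, -0.003, 1.605]
contact_force: [0.7, 0.3, -0.1]
grip_width: 0.302
```

```bash
python3 - <<'E'
from h import *
s=vision.get_image('side');save(s,'side16')
c=vision.get_image('scene');save(c,'scene16')
st=monitor.observe();w=vision.get_image('wrist');save(w,'wrist16');np.save('w16.npy',dict(p=w,st=st),allow_pickle=True);print(st['ee_pos'],st['tcp_rot'],st['joint_pos'])
for q,n,k in((s,'side',None),(c,'scene',None),(w,'wrist',st)):
  for t in ('cover_lip','cover_handle','key_grip','ledge'): print(n,t,[(np.round(d['xy'],1).tolist(),round(d['confidence'],2)) for d in vision.spot_point(q,t)][:3])
  print('expect lip handle key ledge',proj(q,[OD+Rd@[-.053,0,0],OD+Rd@[0,0,.024],OD+Rd@[.088,0,.04],OD+Rd@[-.042,0,.013]],k).round(1).tolist())
a,b,c=[cv2.imread(f'pics/{n}16.png') for n in ('wrist','side','scene')]
cv2.imwrite('pics/c7.png',np.hstack([cv2.resize(c[150:300,200:360],None,fx=2,fy=2),cv2.resize(a,(400,300))]))
E
```

```text
[0.4885644  0.01943514 0.42956811] [2.98961077e+00 7.11729793e-04 1.60469790e+00] [-0.21833199 -0.14026667  1.85144989  0.03870145  1.28319632 -0.26052985]
side cover_lip [([263.8, 220.3], 0.63), ([274.9, 239.5], 0.44)]
side cover_handle [([275.2, 205.1], 0.58)]
side key_grip [([302.7, 189.3], 0.49)]
side ledge [([263.9, 216.1], 0.88)]
expect lip handle key ledge [[262.1, 217.3], [277.2, 204.2], [303.0, 189.0], [264.9, 212.4]]
scene cover_lip [([284.6, 210.3], 0.33)]
scene cover_handle [([285.9, 209.4], 0.62)]
scene key_grip [([257.5, 216.5], 0.59)]
scene ledge [([299.2, 208.3], 0.94)]
expect lip handle key ledge [[302.8, 213.9], [286.7, 211.4], [256.6, 214.5], [300.0, 211.0]]
wrist cover_lip [([226.8, 193.2], 0.78), ([141.6, 272.1], 0.67)]
wrist cover_handle [([273.8, 203.2], 0.74)]
wrist key_grip [([370.8, 204.7], 0.83)]
wrist ledge [([234.6, 196.5], 0.77)]
expect lip handle key ledge [[224.0, 194.1], [275.0, 199.8], [371.1, 204.3], [232.9, 197.1]]
```

View pics/c7.png

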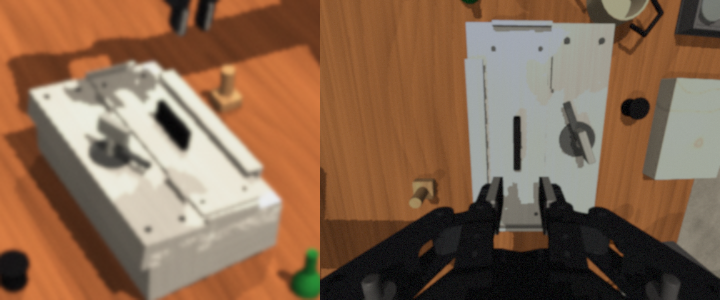

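The cover lies flush under the ledge (detections within about 4 px of prediction), and the key's finger points up-left as expected. Now the key.

```bash
cat >> h.py <<'E'
def key_target(th,z,st=None):
    "th key angle rad, z grasp height above deck"
    st=st or monitor.observe(); a=th+np.pi
    k=Rd@R.from_euler('z',a).as_matrix(); Rt=np.c_[k[:,0],-k[:,1],-k[:,2]]
    tcp=OD+Rd@np.array([.088,0,z+manip.tcp_to_grasp]); R0=rpy(st['tcp_rot'])
    print('shift(mm)',np.round(1e3*R0.T@(tcp-st['ee_pos']),1),'rotvec',np.round(R.from_matrix(R0.T@Rt).as_rotvec(degrees=True),2),'F',np.round(st['contact_force'],1),'M',np.round(st['moment'],2),'w',round(st['grip_width'],3))
    g=Rd.T@(st['ee_pos']+R0[:,2]*manip.tcp_to_grasp-OD); v=Rd.T@R0[:,0]; print('grasp deck mm',np.round(1e3*g,1),'key angle',round(np.arctan2(-v[1],-v[0]),3))
E
python3 - <<'E'
from h import *
key_target(-1.15,.12)
d=np.load('w16.npy',allow_pickle=True).item();p,st=d['p'],d['st']
n=Rd[:,2]
# bar visible edges: black/grey bar, print picture patch threshold
print(proj(p,[OD+Rd@[.088+s*.022*np.cos(-1.15)+t*.005*np.sin(1.15),s*.022*np.sin(-1.15)+t*.005*np.cos(1.15),.0525] for s in(-1,1) for t in (-1,1)],st).round(1))
g=cv2.cvtColor(p['pixels'],cv2.COLOR_RGB2BGR); cv2.imwrite('pics/key.png',cv2.resize(g[120:260,320:440],None,fx=4,fy=4))
E
```

```text
shift(mm) [-0.5 88.4 52.8] rotvec [ 1.000e-02 -1.700e-01 -2.391e+01] F [ 0.9 -0.  -0. ] M [ 0.    0.06 -0.04] w 0.298
grasp deck mm [ -0.5   0.5 172.9] key angle -1.567
[[361.6 187.7]
 [372.6 183. ]
 [378.1 231.8]
 [388.7 227.5]]
```

{"api": "arm_command", "payload": {"commands": [{"xyz": [0,0.03,0.01],"delta_rot": [0,0,0]},{"xyz": [0,0.03,0.01],"delta_rot": [0,0,0]},{"xyz": [0,0.0285,0.01],"delta_rot": [0,0,0]},{"xyz": [0,0,0.01],"delta_rot": [0,0,-6]},{"xyz": [0,0,0.012],"delta_rot": [0,0,-6]}]}}

```text
time: 39.53
ee_pos: [0.5838, 0.0229, 0.383]
tcp_rot: [3.004, 0.028, 1.817]
contact_force: [0.8, 0.4, -0.0]
grip_width: 0.302
```

{"api": "arm_command", "payload": {"commands": [{"xyz": [0,0,0],"delta_rot": [0,0,-6]},{"xyz": [0,0,0],"delta_rot": [0,0,-6]},{"xyz": [0,0,0],"delta_rot": [0,0,0]}]}}

```text
time: 39.78
ee_pos: [0.5824, 0.023, 0.3829]
tcp_rot: [3.014, 0.054, 2.023]
contact_force: [-0.2, 0.8, -0.8]
grip_width: 0.301
```

```bash
python3 - <<'E'
from h import *
key_target(-1.15,.043)
st=monitor.observe();p=vision.get_image('wrist');save(p,'wrist17')
print([(np.round(d['xy'],1).tolist(),round(d['confidence'],2)) for d in vision.spot_point(p,'key_grip')],proj(p,[OD+Rd@[.088,0,.04],OD+Rd@[.088,0,.0525]],st).round(1))
E
```

```text
shift(mm) [-0.7 -0.4 77.6] rotvec [ 0.03 -0.18  0.24] F [-0.2  0.8 -0.8] M [-0.02  0.1  -0.02] w 0.301
grasp deck mm [ 88.    1.  120.6] key angle -1.146
[([278.2, 226.5], 0.65)] [[279.6 226.9]
 [279.5 232.9]]
```

View pics/wrist17.png

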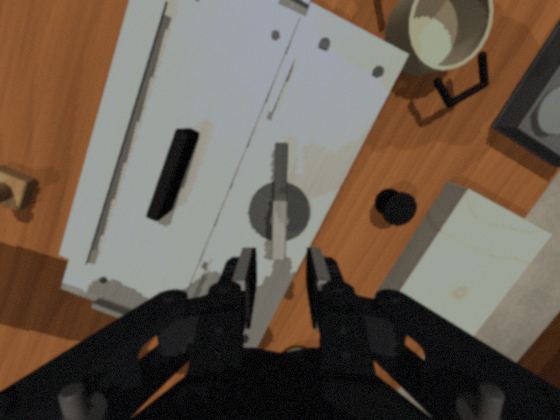

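The bar is vertical in the picture at (279,227), centred between the jaws. I descend and grip.

{"api": "arm_command", "payload": {"commands": [{"xyz": [0,0,0.025],"delta_rot": [0,0,0]},{"xyz": [0,0,0.025],"delta_rot": [0,0,0]},{"xyz": [0,0,0.018],"delta_rot": [0,0,0]},{"xyz": [0,0,0.008],"delta_rot": [0,0,0]},{"xyz": [0,0,0],"delta_rot": [0,0,0]}]}}

```text
time: 40.3
ee_pos: [0.5922, 0.0236, 0.306]
tcp_rot: [3.016, 0.052, 2.018]
contact_force: [0.3, -0.2, -0.6]
grip_width: 0.298
```

```bash
python3 - <<'E'
from h import *
key_target(-1.15,.043)
E
```

```text
shift(mm) [-1.1  0.4  0.1] rotvec [-0.13 -0.28 -0.01] F [ 0.3 -0.2 -0.6] M [-0.05  0.1  -0.  ] w 0.298
grasp deck mm [86.5  1.4 43.1] key angle -1.15
```

{"api": "arm_command", "payload": {"commands": [{"xyz": [-0.001,0,0],"delta_rot": [0,0,0]},{"xyz": [0,0,0],"delta_rot": [0,0,0]},{"xyz": [0,0,0],"delta_rot": [0,0,0]},{"xyz": [0,0,0],"delta_rot": [0,0,0]}], "fingers": -1, "grip_force": 40}}

```text
time: 40.63
ee_pos: [0.5927, 0.0222, 0.3089]
tcp_rot: [3.016, 0.054, 2.02]
contact_force: [-5.7, -2.0, 0.0]
grip_width: 0.107
```

{"api": "arm_command", "payload": {"commands": [{"xyz": [0,0,0],"delta_rot": [0,0,-4]},{"xyz": [0,0,0],"delta_rot": [0,0,-4]},{"xyz": [0,0,0],"delta_rot": [0,0,-4]},{"xyz": [0,0,0],"delta_rot": [0,0,-4]}]}}

```text
time: 40.97
ee_pos: [0.5926, 0.0222, 0.3089]
tcp_rot: [3.036, 0.087, 2.301]
contact_force: [-6.3, -2.6, -1.1]
grip_width: 0.104
```

```bash
python3 - <<'E'
from h import *
key_target(-.3,.043)
E
```

```text
shift(mm) [0.4 0.4 3. ] rotvec [  0.    -0.2  -32.44] F [-6.3 -2.6 -1.1] M [-0.32  1.02 -0.08] w 0.104
grasp deck mm [87.5 -0.3 46. ] key angle -0.866
```

{"api": "arm_command", "payload": {"commands": [{"xyz": [0,0,0],"delta_rot": [0,0,-6]},{"xyz": [0,0,0],"delta_rot": [0,0,-6]},{"xyz": [0,0,0],"delta_rot": [0,0,-6]},{"xyz": [0,0,0],"delta_rot": [0,0,-6]},{"xyz": [0,0,0],"delta_rot": [0,0,-6]}]}}

```text
time: 41.38
ee_pos: [0.5926, 0.0222, 0.3083]
tcp_rot: [3.094, 0.128, 2.828]
contact_force: [-2.2, -1.3, -6.2]
grip_width: 0.106
```

{"api": "arm_command", "payload": {"commands": [{"xyz": [0,0,0.001],"delta_rot": [0,0,-2.5]},{"xyz": [0,0,0.001],"delta_rot": [0,0,0]},{"xyz": [0,0,0],"delta_rot": [0,0,0]}]}}

```text
time: 41.63
ee_pos: [0.5929, 0.0223, 0.3059]
tcp_rot: [3.098, 0.13, 2.865]
contact_force: [-4.5, -3.0, -5.5]
grip_width: 0.11
```

```bash
python3 - <<'E'
from h import *
key_target(-.3,.043)
E
```

```text
shift(mm) [-0.   0.6 -0.1] rotvec [ 0.07 -0.19 -0.21] F [-4.5 -3.  -5.5] M [-0.49  0.97 -0.03] w 0.11
grasp deck mm [87.4 -0.2 42.9] key angle -0.304
```

{"api": "arm_command", "payload": {"commands": [{"xyz": [0,0,0.001],"delta_rot": [0,0,0]},{"xyz": [0,0,0.001],"delta_rot": [0,0,0]},{"xyz": [0,0,0.001],"delta_rot": [0,0,0]},{"xyz": [0,0,0],"delta_rot": [0,0,0]}]}}

```text
time: 41.97
ee_pos: [0.5934, 0.0223, 0.3027]
tcp_rot: [3.098, 0.13, 2.865]
contact_force: [-4.4, -3.0, -5.9]
grip_width: 0.108
```

```bash
python3 - <<'E'
from h import *
key_target(-.3,.043)
E
```

```text
shift(mm) [-0.   0.5 -3.3] rotvec [ 0.07 -0.2  -0.2 ] F [-4.4 -3.  -5.9] M [-0.54  1.02 -0.06] w 0.108
grasp deck mm [87.4 -0.2 39.7] key angle -0.304
```

{"api": "arm_command", "payload": {"commands": [{"xyz": [0,0,0.001],"delta_rot": [0,0,0]},{"xyz": [0,0,0.001],"delta_rot": [0,0,0]},{"xyz": [0,0,0.001],"delta_rot": [0,0,0]},{"xyz": [0,0,0.001],"delta_rot": [0,0,0]},{"xyz": [0,0,0],"delta_rot": [0,0,0]}]}}

```text
time: 42.38
ee_pos: [0.594, 0.0223, 0.3016]
tcp_rot: [3.099, 0.129, 2.866]
contact_force: [-14.9, -2.1, 10.8]
grip_width: 0.111
```

```bash
python3 - <<'E'
from h import *
key_target(-.3,.043)
E
```

```text
shift(mm) [ 0.4  0.4 -4.5] rotvec [ 0.03 -0.21 -0.17] F [-14.9  -2.1  10.8] M [-0.58  2.57 -0.05] w 0.111
grasp deck mm [87.8 -0.3 38.5] key angle -0.303
```

The key followed the hand down about 7.5 mm and then met a stop, which suggests it has dropped. I let go, back off and check.

{"api": "arm_command", "payload": {"commands": [{"xyz": [0,0,-0.001],"delta_rot": [0,0,0]},{"xyz": [0,0,0],"delta_rot": [0,0,0]},{"xyz": [0,0,0],"delta_rot": [0,0,0]},{"xyz": [0,0,0],"delta_rot": [0,0,0]}], "fingers": -0.3}}

```text
time: 42.72
ee_pos: [0.5951, 0.0227, 0.3014]
tcp_rot: [3.096, 0.135, 2.866]
contact_force: [0.7, -0.3, -0.2]
grip_width: 0.349
```

{"api": "arm_command", "payload": {"commands": [{"xyz": [0,0,-0.015],"delta_rot": [0,0,0]},{"xyz": [0,0,-0.02],"delta_rot": [0,0,0]},{"xyz": [0,0,-0.03],"delta_rot": [0,0,0]},{"xyz": [0,0,-0.015],"delta_rot": [0,0,0]},{"xyz": [0,0,0],"delta_rot": [0,0,0]}]}}

```text
time: 43.13
ee_pos: [0.5845, 0.022, 0.3848]
tcp_rot: [3.096, 0.142, 2.866]
contact_force: [0.4, -0.6, 0.6]
grip_width: 0.35
```

```bash
python3 - <<'E'
from h import *
key_target(-.3,.043); st=monitor.observe()
for n in ('wrist','side','scene'):
  k=st if n=='wrist' else None
  p=vision.get_image(n);save(p,n+'18')
  for t in ('key_grip','cover_handle'):
    print(n,t,[(np.round(d['xy'],1).tolist(),round(d['confidence'],2)) for d in vision.spot_point(p,t)][:2])
  print('exp up/dropped/handle',proj(p,[OD+Rd@[.088,0,.04],OD+Rd@[.088,0,.032],OD+Rd@[0,0,.024]],k).round(1).tolist())
E
```

```text
shift(mm) [ 3.2 -0.6 79.2] rotvec [ 0.23  0.49 -0.11] F [ 0.4 -0.6  0.6] M [-0.02  0.07 -0.  ] w 0.35
grasp deck mm [ 91.9  -0.3 122.2] key angle -0.302
wrist key_grip [([279.7, 217.3], 0.93)]
wrist cover_handle []
exp up/dropped/handle [[278.3, 218.1], [278.4, 214.8], [240.4, 95.5]]
side key_grip [([300.5, 189.1], 0.72)]
side cover_handle [([275.9, 203.8], 0.67)]
exp up/dropped/handle [[303.0, 189.0], [303.3, 191.1], [277.2, 204.2]]
scene key_grip [([257.1, 216.0], 0.73)]
scene cover_handle [([286.3, 212.2], 0.97)]
exp up/dropped/handle [[256.6, 214.5], [256.2, 217.1], [286.7, 211.4]]
```

The force record says it dropped: there was a spring pull on the hand at -0.3, then a stop after 7.5 mm. The detections don't settle it. I'll probe the bar's top with the closed fingertips, expecting about 44 mm above the deck if dropped and 52 if up.

{"api": "arm_command", "payload": {"commands": [{"xyz": [0.003,0,0.015],"delta_rot": [0,0,0]},{"xyz": [0,0,0.015],"delta_rot": [0,0,0]},{"xyz": [0,0,0.012],"delta_rot": [0,0,0]},{"xyz": [0,0,0],"delta_rot": [0,0,0]},{"xyz": [0,0,0],"delta_rot": [0,0,0]}], "fingers": -1, "grip_force": 20}}

```text
time: 44.0
ee_pos: [0.5861, 0.0232, 0.3366]
tcp_rot: [3.097, 0.13, 2.867]
contact_force: [-0.5, -0.4, 0.6]
grip_width: 0.003
```

```bash
python3 - <<'E'
from h import *
key_target(-.3,.062)
E
```

```text
shift(mm) [-2.8  0.1 12.2] rotvec [ 0.15 -0.17 -0.12] F [-0.5 -0.4  0.6] M [ 0.03  0.06 -0.07] w 0.003
grasp deck mm [85.   1.2 74.2] key angle -0.302
```

{"api": "arm_command", "payload": {"commands": [{"xyz": [-0.002,0,0.002],"delta_rot": [0,0,0]},{"xyz": [0,0,0.002],"delta_rot": [0,0,0]},{"xyz": [0,0,0],"delta_rot": [0,0,0]},{"xyz": [0,0,0],"delta_rot": [0,0,0]}]}}

```text
time: 44.33
ee_pos: [0.5889, 0.0227, 0.3343]
tcp_rot: [3.097, 0.133, 2.867]
contact_force: [-0.4, 0.4, -0.5]
grip_width: -0.001
```

{"api": "arm_command", "payload": {"commands": [{"xyz": [0,0,0.001],"delta_rot": [0,0,0]},{"xyz": [0,0,0.001],"delta_rot": [0,0,0]},{"xyz": [0,0,0],"delta_rot": [0,0,0]},{"xyz": [0,0,0],"delta_rot": [0,0,0]}]}}

```text
time: 44.67
ee_pos: [0.589, 0.0227, 0.3318]
tcp_rot: [3.097, 0.132, 2.867]
contact_force: [-0.5, 0.8, 0.3]
grip_width: -0.002
```

```bash
python3 - <<'E'
from h import *
key_target(-.3,.062)
E
```

```text
shift(mm) [-0.4  0.1  7.1] rotvec [ 0.15 -0.05 -0.11] F [-0.5  0.8  0.3] M [-0.02  0.07  0.04] w -0.002
grasp deck mm [87.5  0.5 69.1] key angle -0.302
```

{"api": "arm_command", "payload": {"commands": [{"xyz": [0,0,0.001],"delta_rot": [0,0,0]},{"xyz": [0,0,0.001],"delta_rot": [0,0,0]},{"xyz": [0,0,0],"delta_rot": [0,0,0]},{"xyz": [0,0,0],"delta_rot": [0,0,0]}]}}

```text
time: 45.0
ee_pos: [0.5893, 0.0227, 0.3298]
tcp_rot: [3.097, 0.132, 2.867]
contact_force: [-0.0, 0.3, -0.6]
grip_width: -0.002
```

{"api": "arm_command", "payload": {"commands": [{"xyz": [0,0,0.001],"delta_rot": [0,0,0]},{"xyz": [0,0,0.001],"delta_rot": [0,0,0]},{"xyz": [0,0,0],"delta_rot": [0,0,0]},{"xyz": [0,0,0],"delta_rot": [0,0,0]}]}}

```text
time: 45.33
ee_pos: [0.5896, 0.0227, 0.3278]
tcp_rot: [3.097, 0.132, 2.867]
contact_force: [-0.3, 0.5, -0.6]
grip_width: -0.001
```

```bash
python3 - <<'E'
from h import *
key_target(-.3,.062)
E
```

```text
shift(mm) [-0.5  0.1  3. ] rotvec [ 0.16 -0.06 -0.11] F [-0.3  0.5 -0.6] M [-0.03  0.07 -0.01] w -0.001
grasp deck mm [87.5  0.5 65. ] key angle -0.302
```

{"api": "arm_command", "payload": {"commands": [{"xyz": [0,0,0.001],"delta_rot": [0,0,0]},{"xyz": [0,0,0.001],"delta_rot": [0,0,0]},{"xyz": [0,0,0.0005],"delta_rot": [0,0,0]},{"xyz": [0,0,0],"delta_rot": [0,0,0]}]}}

```text
time: 45.67
ee_pos: [0.59, 0.0227, 0.3257]
tcp_rot: [3.097, 0.133, 2.867]
contact_force: [-0.3, -0.1, 2.3]
grip_width: -0.0
```

```bash
python3 - <<'E'
from h import *
key_target(-.3,.062)
E
```

```text
shift(mm) [-0.3  0.1  0.9] rotvec [ 0.15 -0.04 -0.11] F [-0.3 -0.1  2.3] M [-0.04  0.18  0.  ] w -0.0
grasp deck mm [87.7  0.4 62.9] key angle -0.302
```

Contact came at 44.6 mm above the deck, so the key is fully down (44.5 expected). I retreat and run a last check of the bells, plug, cover, pot and lens.

{"api": "arm_command", "payload": {"commands": [{"xyz": [0,0,-0.02],"delta_rot": [0,0,0]},{"xyz": [0,0,-0.035],"delta_rot": [0,0,0]},{"xyz": [0,0,-0.035],"delta_rot": [0,0,0]},{"xyz": [0,0,-0.035],"delta_rot": [0,0,0]},{"xyz": [0,0,0],"delta_rot": [0,0,0]}]}}

```text
time: 46.08
ee_pos: [0.5734, 0.0218, 0.4582]
tcp_rot: [3.096, 0.147, 2.867]
contact_force: [0.9, 0.9, 1.9]
grip_width: -0.004
```

```bash
python3 - <<'E'
from h import *
st=monitor.observe();print(st['ee_pos'],st['contact_force'])
for n in ('side','scene','wrist'):
  k=st if n=='wrist' else None
  p=vision.get_image(n)
  for t,z in (('cover_handle',.122),('cover_lip',.091),('plug_mid',.032),('pot',0),('lens',0),('key_grip',.142)):
    print(n,t,[(np.round(d['xy'],1).tolist(),np.round(atz(p,d['xy'],z,k)[:2],3).tolist(),round(d['confidence'],2)) for d in vision.spot_point(p,t)][:2])
  print('exp handle,lip',proj(p,[OD+Rd@[0,0,.024],OD+Rd@[-.053,0,0]],k).round(1).tolist())
E
```

```text
[0.57339212 0.02177199 0.45818306] [0.93668123 0.93076742 1.89566809]
side cover_handle [([275.8, 203.6], [0.528, 0.025], 0.88)]
side cover_lip [([260.9, 214.9], [0.482, 0.031], 0.93)]
side plug_mid [([243.1, 269.2], [0.372, -0.103], 0.65)]
side pot [([294.8, 189.1], [0.697, 0.237], 0.47)]
side lens [([203.5, 210.0], [0.366, 0.25], 0.75), ([292.8, 186.5], [0.698, 0.255], 0.33)]
side key_grip [([301.1, 192.8], [0.606, 0.018], 0.64)]
exp handle,lip [[277.2, 204.2], [262.1, 217.3]]
scene cover_handle [([284.1, 214.3], [0.541, 0.027], 0.8)]
scene cover_lip [([301.4, 213.1], [0.483, 0.015], 0.74)]
scene plug_mid [([266.3, 338.1], [0.717, 0.266], 0.57), ([315.6, 193.1], [0.368, -0.091], 0.48)]
scene pot [([265.1, 333.0], [0.703, 0.234], 0.74)]
scene lens [([302.6, 213.5], [0.426, -0.064], 0.45), ([282.6, 217.3], [0.484, -0.076], 0.37)]
scene key_grip [([256.2, 220.4], [0.621, 0.034], 0.61)]
exp handle,lip [[286.7, 211.4], [302.8, 213.9]]
wrist cover_handle [([251.0, 111.5], [0.539, 0.018], 0.8)]
wrist cover_lip [([238.0, 52.0], [0.486, 0.021], 0.94), ([282.2, 201.7], [0.649, 0.021], 0.63)]
wrist plug_mid []
wrist pot [([434.5, 182.3], [0.721, 0.244], 0.66)]
wrist lens []
wrist key_grip [([280.1, 200.2], [0.625, 0.022], 0.55)]
exp handle,lip [[250.6, 101.2], [235.0, 46.4]]
```

```bash
python3 - <<'E'
from h import *
print(order.finish_job(), monitor.observe()['time'])
E
```

```text
the job is handed in; nothing more can be done
the job is handed in; nothing more can be done
```

I handed the job in at about 46 s of the 210 s allowed, with every step carried out. The hand-in gave no verdict.

- **Plug and bells:** The plug stands on the bench at about (0.37, -0.10). All three steel bells found stand in pockets 1, 3 and 4. The one in pocket 1 had shifted back about 15 mm by the time I looked, but it was upright and inside the limits. I could not see the bells again once the cover was on.
- **Cover:** It went under the ledge tilted about 13° steeper than the deck, without contact, and was then swung down flush. From the fixed cameras, its handle and lip were within about 4 px of where they should be.
- **Key:** Turned to about -0.30 rad, it followed the hand down about 7.5 mm to a stop. With the fingers shut, I then touched the top of its bar about 44.6 mm above the deck. It should be 44.5 when dropped and 52.5 when up.
- **Pot, lens and robot:** The pot was found within about 10 to 20 mm of where it started, and I never touched it. The lens was found by the side camera only, at its starting place. At hand-in the arm was clear, about 130 mm above the key.

**Checks that disagreed:**
- Right after I let go of the key, the picture detections still looked like "up"; the touch test and the later detections agreed it was down.
- The final wrist-camera prediction was about 6 to 10 px off on both cover points, I think because the arm was still settling.
- The scene camera gave false hits for the lens and the plug.

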